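# Vent the vacuum desiccator and load the round-bottomed flask

### The arm

A 6-joint arm with a two-finger parallel gripper is mounted at the origin on a cart in front of the work surface, level with it; the furniture and walls round the work are solid. World frame = base frame: x ahead of the robot, y to its left, z up, the work surface at z = 0. Lengths are in m, angles in rad, forces in N, time in s.
With the tool pointing down it reaches from about 0.275 to 0.85 m from the base axis. Payload 19 kg.
Tool frame: the origin (TCP) lies midway between the tips of the shut fingers; the grasp point (between the pads) lies env.grip_point_offset behind it (env.grip_point_offset is the distance from the TCP to the grasp point, in m); z points along the fingers, y is the direction in which the jaws open and shut (so a half turn about z gives the same grasp; the last joint's range is limited). The gripper opens to 85 mm and grips with 20 to 120 N. Pads are 22 mm wide; open, the fingers measure 114 mm over their backs; the gripper's body (76 mm by 85 mm) begins 54 mm behind the grasp point. The pads swing forward as they close: fully open they stand 13 mm farther back than shut.
Start: joints at [1.033, 0.15, 1.437, -0, 1.554, -0.134], TCP at [0.226, 0.529, 0.195] pointing down, gripper open.
Joint ranges: [-2.8, 2.8], [-0.68, 2.1], [0.12, 2.68], [-1.39, 4.53], [0.16, 2.79], [-2.81, 2.81]. Speed limits (rad/s): [1.89, 1.89, 2.22, 3.01, 3.01, 3.01].

### API

Orientations are given as a rotation vector (axis times angle).
In Python, from cell import env gives the robot as it stands. The module is installed in compiled form; this text tells all that it offers.
- The arm moves only by the tool play_rows, never from a script. Its argument "targets" is a list that holds one entry, the list of rows, each a list of 4 numbers: the shift along the tool's x, y, z in mm, then the turn about the tool's z in rad. In form: [[[x, y, z, turn], ...]]. A call has 1 to 20 rows; each row is the pose to reach, as a shift and turn from the pose measured when the call began, along the tool's axes at that moment; what a row does not reach only later rows make up. A row lasts 1/8 s, in which the tool goes at most 62.5 mm and 10.7 degrees, less where a joint would pass 70% of its speed; a pose out of reach is approached as far as the arm can. A call with a gripper value outside its range is refused whole. "jaw" is the closure in counts, from 0 (fully open) to 255 (shut), set as the call begins (left out, the last holds). The fingers move at their own pace and stop on an object; "newtons" is the grip in N (left out, the last holds). Time passes only in rows, so rows that repeat a pose let the fingers close. It gives the time, the measured TCP pose, the force and the opening at its end, in the units of the state.
- env.get_state(): the state, without advancing time (a new reading comes with each control period).
- env.camera(name): name is "scene" or "top" or "wrist"; returns a dict with "image" (400x640x3 uint8, red, green, blue), "fx", "fy", "cx", "cy" (pixels), "D" ([k1, k2, p1, p2, k3] as OpenCV has them; the pictures are not rectified), "rvec" (rotation vector, rad) and "tvec" (3), from world to camera coordinates, as OpenCV has them; the wrist camera has in their place "tool_from_camera" (4x4, takes a point from camera to tool coordinates, whose origin is the TCP and whose axes are the flange's). Camera axes: x right, y down, z forward; pixel columns grow to the right and rows downward; lengths in m; the calibration is good to about 2 mm. A picture is of the moment at which its call begins: read the wrist's pose just before it. There is no depth.
- env.close_job(): hands the job in, once; it reports no verdict.
The state is a dict: "time_s": time; "qpos": joint angles; "joint_velocities": joint speeds; "effort": joint torques, N m; "tool_pos": TCP position; "eef_rot": TCP orientation; "wrist_force": force on the tool from outside, world axes, zero at the start; "wrist_torque": the same for the moment, N m; "grip_width": finger opening in m.
Only numpy, scipy, OpenCV 4.12 (cv2) and the standard library are available. Lean on these libraries where they do the work, as an engineer would, in place of code of your own. Each camera call takes 0.05 s, during which the arm holds its last target.

### The job

The small vacuum desiccator is still under vacuum: turn its vent tap fully open first, and only then lift the lid off and set it down on the bench, knob up. Then take the round-bottomed flask that leans in the cork ring on the bench and lower it gently, without dropping it or knocking it on the glassware, into the desiccator so that it stands upright in the cork ring there. Leave the lid off and the tap open, as more samples are to follow, and do not disturb or knock over anything else.

Things in the scene. Friction and masses are not known exactly. Their poses are not given: they have to be found in the camera images.
- jar: Desiccator base, fixed: deep round clear bowl, 148 mm high, 144 mm across, flange 164 mm across; mouth 134 mm inside, walls 5 mm. Inside, a white plate 33 mm above the bench carries a cork ring in the middle (64 mm across, 34 mm hole, top 49 mm above the bench). Origin: centre of underside, on the bench; z up; -x points to the tap's side while the lid is on.
- seat (a point): Point on the desiccator's axis, 68 mm above the bench: where the centre of the flask's bulb comes to lie when the flask rests in the cork ring inside. The rim of the mouth is 80 mm above it. A capped vial (22 mm wide, fixed) already stands on the plate beside the ring, 50 mm from the axis toward the jar's +y and a little +x; its top is 84 mm above the bench.
- lid: Lid, loose, 0.4 kg: clear dome, flange 164 mm across, black knob. A collar 125 mm across reaches 6 mm below the flange into the mouth, so it comes off straight up. Origin: on the axis at the flange's underside (148 mm high on the jar, 6 mm on the bench); z up. Dome top at z = 46 mm. The tap is on its -x side, its axis meeting the dome at x = -48, z = 30 mm; its hose stub points down the slope to -x.
- lid_knob (a point): Centre of the lid's black knob, where to grip it: 33 mm diameter from 62 to 80 mm above the flange's underside (top at 84 mm), with a 20 mm neck under it and the dome below. This point is 72 mm above the flange's underside.
- vent_tap (a joint): Angle of the vent tap's grey key: 0 shut (key across the hose stub), 1.57 fully open (key in line with the stub, pointing up and down the dome). It grows counter-clockwise as seen looking down on the key from outside the dome; friction about 0.04 N m, it stays where it is left. It starts shut or nearly so (up to 0.2).
- tap_key (a point): Middle of the tap's flat grey key, 8 mm below its outer end. z: the tap's axis, leaning 35 degrees from vertical outward, toward the lid's -x side; y: along the key's 36 mm length; x: across its 9 mm thickness; x and y turn with the key. The key is 28 mm high (20 mm of it below this point) and stands on a round boss 19 mm thick that rises 14 mm from the dome.
- flask: Small round-bottomed flask of brown glass, loose, about 80 g: bulb 51 mm diameter, straight neck 23 mm diameter with a 26 mm bead at the open top, 95 mm long overall. Origin: centre of the bulb; z along the neck to its mouth, 70 mm from the origin. It starts leaning about 32 degrees from vertical in the bench cork ring, neck toward the robot's side, and stays at whatever angle it is left in such a ring.
- neck (a point): Point on the axis of the flask's neck, 57 mm from the bulb's centre and 13 mm below the mouth; z along the neck. A good place to grip.
- cork_ring: Cork ring on the bench in which the flask leans, heavy (it does not shift): 64 mm across, 34 mm hole, 16 mm high. Origin: centre of the underside.
- vial_1: Bystander, does not shift: small capped vial, 22 mm diameter, 51 mm high, on the bench. Origin: centre of the underside.
- vial_2: Bystander, loose and light: small capped vial, 22 mm diameter, 51 mm high, on the bench. Origin: centre of the underside.
- reagent_bottle: Bystander, heavy: reagent bottle, 49 mm diameter, 94 mm high, behind and to the right of the desiccator. Origin: centre of the underside. Farther back right stand a 50 ml tube, 110 mm high, and a wash bottle, 200 mm.
- tube_rack: Bystander, heavy: rack of microtubes, 62 x 200 x 47 mm, long side along its y, in front of the desiccator. Origin: centre of the underside. To the right of it (y from -0.24 to -0.44, x from 0.36 to 0.54) the bench is free for the lid.

How it is judged:
By the outcome, as a careful person would: the job done as asked, in the order asked, and still so for the second after the job is handed in, with the robot touching nothing.
It also fails if it takes over 70 s, if anything falls off the work surface, if the arm or the gripper's body presses on something with over 40 N, if the wrist force passes 120 N, or if a joint passes its speed limit or range.

## Working session

There is one attempt and no reset: what is moved stays moved. The work goes in short steps, Python scripts to look and compute and a tool call to move; the robot and the scene stay as the last step left them, time stands still between calls to the robot, and variables do not carry over. Pictures are saved under pics/ and viewed, and the job is handed in when it is done.

Besides the shell and the picture viewer there is one more tool, called as name(argument=value, ...) on one line, values as JSON. play_rows: Moves the arm, as the interface text tells. Its arguments: {"type":"object","properties":{"targets":{"type":"array"},"jaw":{"type":"number"},"newtons":{"type":"number"}},"required":["targets"]}

```bash
ls; mkdir -p pics; cat > h.py <<'E'
import numpy as np, cv2
from scipy.spatial.transform import Rotation as R
from cell import env
def snap(n,f):
    s=env.get_state(); c=env.camera(n); cv2.imwrite('pics/'+f,cv2.cvtColor(c['image'],cv2.COLOR_RGB2BGR)); 
    if n=='wrist':
        T=np.eye(4);T[:3,:3]=R.from_rotvec(s['eef_rot']).as_matrix();T[:3,3]=s['tool_pos'];M=T@np.array(c['tool_from_camera'])
    else:
        Rm=cv2.Rodrigues(np.array(c['rvec'],float))[0];M=np.eye(4);M[:3,:3]=Rm.T;M[:3,3]=-Rm.T@np.array(c['tvec'],float).ravel()
    K=np.array([[c['fx'],0,c['cx']],[0,c['fy'],c['cy']],[0,0,1]])
    np.savez('pics/'+f+'.npz',M=M,K=K,D=np.array(c['D'],float)); return c['image']
def load(f):
    return np.load('pics/'+f+'.npz')
def ray(f,u,v):
    d=load(f);p=cv2.undistortPoints(np.array([[[u,v]]],float),d['K'],d['D'])[0,0]
    r=d['M'][:3,:3]@np.array([p[0],p[1],1]);return d['M'][:3,3],r/np.linalg.norm(r)
def plane(f,u,v,z):
    o,r=ray(f,u,v);return o+r*(z-o[2])/r[2]
def tri(*obs):
    A=np.zeros((3,3));b=np.zeros(3);L=[ray(*o) for o in obs]
    for o,r in L:
        P=np.eye(3)-np.outer(r,r);A+=P;b+=P@o
    x=np.linalg.solve(A,b);return x,[np.linalg.norm((np.eye(3)-np.outer(r,r))@(x-o)) for o,r in L]
def proj(f,X):
    d=load(f);Mi=np.linalg.inv(d['M']);X=np.atleast_2d(X).astype(float)
    return cv2.projectPoints(X,cv2.Rodrigues(Mi[:3,:3])[0],Mi[:3,3],d['K'],d['D'])[0][:,0]
E
python3 - <<'E'
from h import *
print(env.get_state(), env.grip_point_offset)
for n in ['scene','top','wrist']: snap(n,n+'0.png')
for n in ['scene','top','wrist']:
    d=load(n+'0.png');print(n,d['M'].round(3).tolist(),d['K'][0,0])
E
```

```text
pics
{'time_s': 0.0, 'qpos': array([ 1.03304062e+00,  1.51028118e-01,  1.43799364e+00,  8.65952642e-06,
        1.55380709e+00, -1.34007195e-01]), 'joint_velocities': array([-1.53893978e-03, -6.09793047e-04, -8.87716280e-04,  7.62774463e-05,
        1.75205347e-03,  5.78572555e-04]), 'effort': array([-1.38520390e-03, -7.13048029e+01, -5.70866418e+01, -4.52365693e-04,
        8.78975959e-03,  2.18070170e-05]), 'tool_pos': array([0.22577532, 0.528519  , 0.19417011]), 'eef_rot': array([-6.29824586e-01, -3.07738700e+00,  1.82857627e-03]), 'wrist_force': array([-0.24586328, -0.04721026, -0.21569554]), 'wrist_torque': array([-0.00223116,  0.02951737,  0.02982245]), 'grip_width': 0.08540574681064644} 0.0187
scene [[0.628, -0.464, 0.625, -0.051], [-0.778, -0.378, 0.501, -0.658], [0.004, -0.801, -0.599, 0.716], [0.0, 0.0, 0.0, 1.0]] 466.95738619753405
top [[0.012, -0.982, 0.19, 0.408], [-1.0, -0.011, 0.008, -0.195], [-0.005, -0.19, -0.982, 1.006], [0.0, 0.0, 0.0, 1.0]] 442.2179928341413
wrist [[0.393, 0.887, 0.243, 0.165], [0.92, -0.378, -0.106, 0.555], [-0.002, 0.266, -0.964, 0.373], [0.0, 0.0, 0.0, 1.0]] 302.2818867029138
```

View pics/scene0.png

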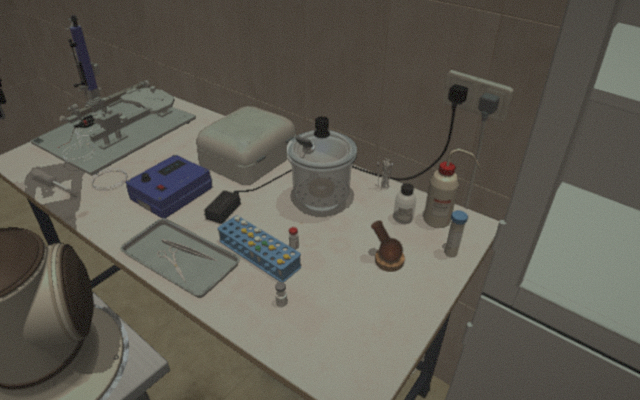

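View pics/top0.png

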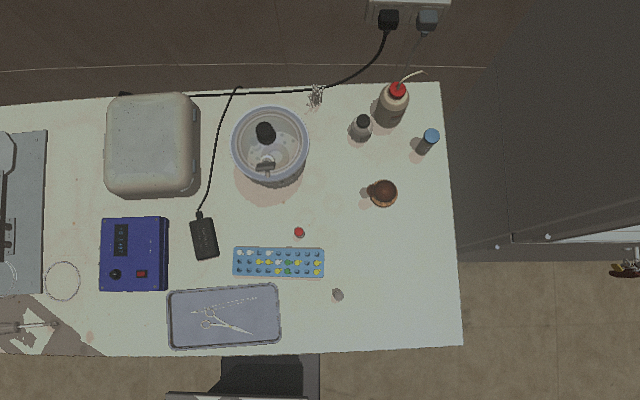

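View pics/wrist0.png

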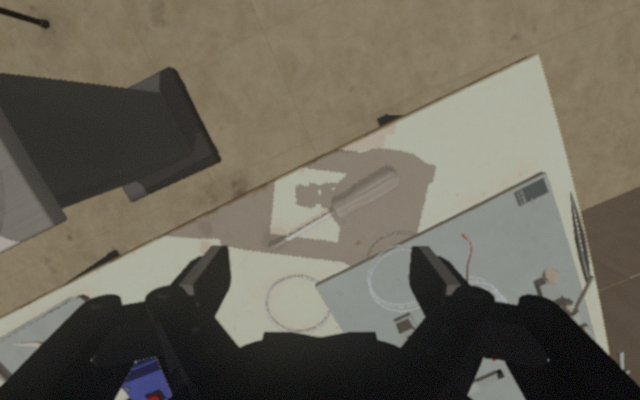

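The scene view shows the jar at about (322,170), the knob at (321,127), the tap at (305,143) and the flask at (387,245). In the top view the jar is at (270,145), the knob at (265,132), the key at (265,166) and the flask at (382,192). I'll zoom in.

```bash
python3 - <<'E'
from h import *
a=cv2.imread('pics/top0.png')[90:200,215:325];b=cv2.imread('pics/scene0.png')[105:225,275:375]
cv2.imwrite('pics/z1.png',np.hstack([cv2.resize(a,(400,400),interpolation=cv2.INTER_CUBIC),cv2.resize(b,(333,400),interpolation=cv2.INTER_CUBIC)]))
a=cv2.imread('pics/top0.png')[165:305,280:410];b=cv2.imread('pics/scene0.png')[210:310,260:420]
cv2.imwrite('pics/z2.png',np.hstack([cv2.resize(a,(390,420),interpolation=cv2.INTER_CUBIC),cv2.resize(b,(400,420),interpolation=cv2.INTER_CUBIC)]))
E
```

```text
(no output)
```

View pics/z1.png

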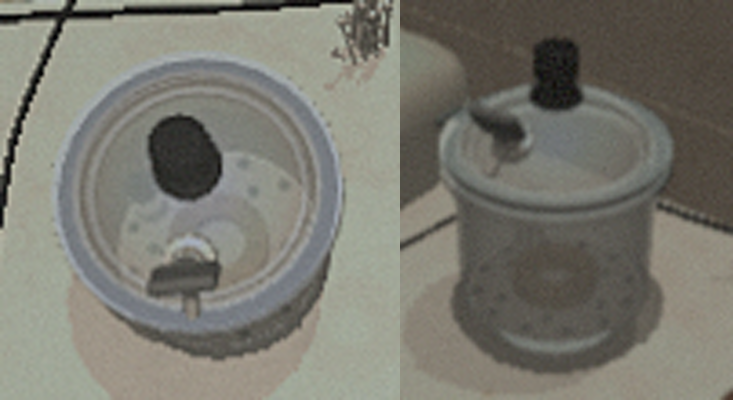

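View pics/z2.png

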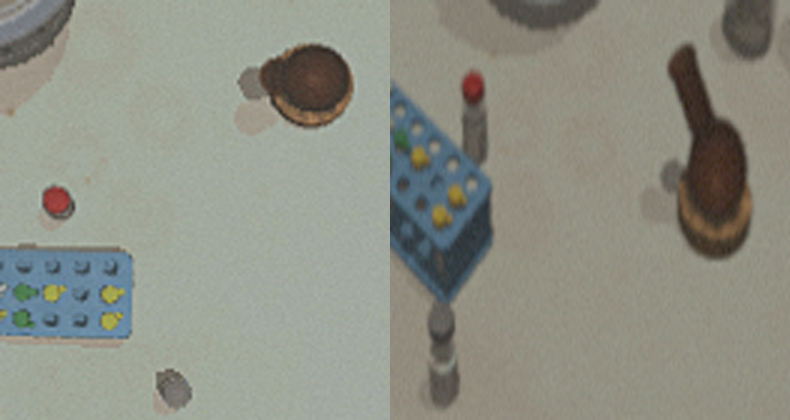

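```bash
python3 - <<'E'
from h import *
t='top0.png';s='scene0.png'
zt=lambda u,v:(t,215+u/3.636-.5,90+v/3.636-.5)
zs=lambda u,v:(s,275+(u-400)/3.33-.5,105+v/3.333-.5)
# knob blobs
for f,(x0,x1,y0,y1) in ((t,(245,285,115,150)),(s,(308,336,112,138))):
    im=cv2.imread('pics/'+f);g=cv2.GaussianBlur(im,(3,3),0).max(2)[y0:y1,x0:x1]<60
    n,l,st,c=cv2.connectedComponentsWithStats(g.astype(np.uint8));i=1+st[1:,4].argmax();print(f,st[i]+[x0,y0,0,0,0],c[i]+[x0,y0])
print('flange L,R at z150',plane(*zt(57,190),.15).round(3),plane(*zt(342,190),.15).round(3),'top',plane(*zt(199,54),.158).round(3))
print('scene flange L R',plane(*zs(440,150),.155).round(3),plane(*zs(672,155),.155).round(3))
print('knob top',tri(zt(179,143),zs(556,45)))
print('key',tri(zt(186,272),zs(497,118)))
print('key ends',tri(zt(148,285),zs(472,108)),tri(zt(221,268),zs(524,130)))
print('stub',plane(*zt(191,315),.165))
yt=lambda u,v:(t,280+u/3-.5,165+v/3-.5)
ys=lambda u,v:(s,260+(u-390)/2.5-.5,210+v/4.2-.5)
print('v1 top',tri(yt(56,199),ys(473,76)));print('v2 top',tri(yt(176,385),ys(441,312)))
print('flask mouth',tri(yt(268,73),ys(681,50)))
print('ring L R',plane(*yt(273,100),.016),plane(*yt(353,95),.016),'bottom',plane(*yt(313,127),.008), 'scene ring',plane(*ys(679,210),.012),plane(*ys(751,210),.012))
print('rack',[plane(*yt(*p),.047).round(3) for p in((131,250),(131,336))])
E
```

```text
top0.png [256 122  19  22 318] [265.05345912 132.86163522]
scene0.png [314 116  15  22 279] [321.40501792 126.68458781]
flange L,R at z150 [0.681 0.001 0.15 ] [ 0.683 -0.159  0.15 ] top [ 0.76  -0.077  0.158]
scene flange L R [ 0.623 -0.02   0.155] [ 0.72  -0.148  0.155]
knob top (array([ 0.67968546, -0.07819959,  0.23273711]), [np.float64(0.0009270372140689829), np.float64(0.0009270372140689711)])
key (array([ 0.61856842, -0.07961804,  0.20470799]), [np.float64(0.0021801552467004557), np.float64(0.0021801552467006183)])
key ends (array([ 0.61161125, -0.06200463,  0.20870045]), [np.float64(0.000546641647567182), np.float64(0.0005466416475671513)]) (array([ 0.62267554, -0.09784431,  0.2004623 ]), [np.float64(0.0012287381120469096), np.float64(0.0012287381120470624)])
stub [ 0.60671024 -0.07915429  0.165     ]
v1 top (array([ 0.51137652, -0.1351619 ,  0.05536925]), [np.float64(0.0009494375917568859), np.float64(0.0009494375917570552)])
v2 top (array([ 0.37927649, -0.22138083,  0.04961182]), [np.float64(0.0026877025532328013), np.float64(0.0026877025532328416)])
flask mouth (array([ 0.59876876, -0.28595885,  0.09544576]), [np.float64(0.0011229491280679515), np.float64(0.001122949128067913)])
ring L R [ 0.59367711 -0.29659262  0.016     ] [ 0.59822676 -0.35774709  0.016     ] bottom [ 0.57453858 -0.32787459  0.008     ] scene ring [ 0.58025078 -0.30525436  0.012     ] [ 0.61891442 -0.35335576  0.012     ]
rack [array([ 0.477, -0.19 ,  0.047]), array([ 0.415, -0.191,  0.047])]
```

Measurements agree with the stated sizes. The knob top comes out at z 0.233 (expected 0.232), the key at z 0.205 (expected 0.206) and the flask mouth at z 0.095 (expected 0.094). Next is the transit geometry.

```bash
cat >> h.py <<'E'
def rel(target,ydir=None):
    "shift mm in tool axes to TCP target; turn so tool y along ydir (angle rad in world xy, mod pi)"
    s=env.get_state();Rm=R.from_rotvec(s['eef_rot']).as_matrix();p=np.array(s['tool_pos'])
    d=Rm.T@(np.array(target)-p)*1000
    ya=np.arctan2(Rm[1,1],Rm[0,1])
    out=d.round(1).tolist()
    if ydir is not None:
        w=-(ydir-ya); w=(w+np.pi/2)%np.pi-np.pi/2; out.append(round(float(w),3))
    print('pos',p.round(4),'yang',round(float(ya),3),'q6',round(float(s['qpos'][5]),3),'W',round(s['grip_width'],4),'t',s['time_s'],'F',np.round(s['wrist_force'],1),'rel',out)
    return out
E
python3 - <<'E'
from h import *
print(R.from_rotvec(env.get_state()['eef_rot']).as_matrix().round(3))
rel([.226,.5285,.33],0.3)
rel([.6175,-.079,.33],0.3)
print(plane('scene0.png',92,90,.05),plane('scene0.png',75,20,.3))
E
```

```text
[[-0.92   0.393 -0.   ]
 [ 0.393  0.92  -0.001]
 [ 0.    -0.001 -1.   ]]
pos [0.2258 0.5286 0.1943] yang 1.167 q6 -0.134 W 0.0856 t 0.15 F [ 0.6 -0.1 -0.6] rel [-0.2, -0.1, -135.7, 0.867]
pos [0.2258 0.5286 0.1943] yang 1.167 q6 -0.134 W 0.0856 t 0.15 F [ 0.6 -0.1 -0.6] rel [-598.9, -404.9, -135.4, 0.867]
[0.61887872 0.90996418 0.05      ] [0.61932051 0.89399231 0.3       ]
```

play_rows(targets=[[[0,0,-60,0],[0,0,-120,0],[-50,-34,-136,0.1],[-100,-68,-136,0.2],[-150,-101,-136,0.3],[-200,-135,-136,0.4],[-250,-169,-136,0.5],[-300,-203,-136,0.6],[-350,-237,-136,0.7],[-400,-270,-136,0.8],[-450,-304,-136,0.867],[-500,-338,-136,0.867],[-550,-372,-136,0.867],[-599,-405,-136,0.867],[-599,-405,-136,0.867],[-599,-405,-136,0.867]]], jaw=140, newtons=20)

```text
time_s: 2.15
tool_pos: [0.6174, -0.079, 0.3303]
eef_rot: [-1.865, -2.528, 0.002]
wrist_force: [0.2, 0.1, 0.3]
grip_width: 0.0384
```

```bash
python3 - <<'E'
from h import *
snap('wrist','w1.png');snap('scene','s1.png');rel([.6175,-.079,.25],0.3)
E
```

```text
pos [ 0.6172 -0.0781  0.3311] yang 0.301 q6 -0.55 W 0.0386 t 2.25 F [ 0.9 -0.5  0.2] rel [-0.9, 0.0, 81.1, 0.001]
```

View pics/w1.png

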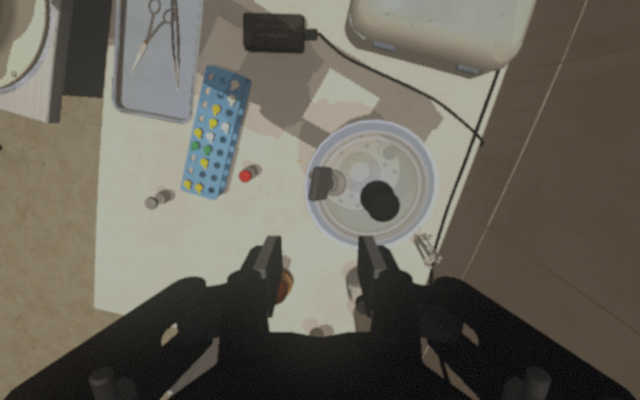

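```bash
python3 - <<'E'
from h import *
a=cv2.imread('pics/w1.png')[110:260,290:450]
cv2.imwrite('pics/z3.png',cv2.resize(a,(640,600),interpolation=cv2.INTER_CUBIC))
E
```

```text
(no output)
```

View pics/z3.png

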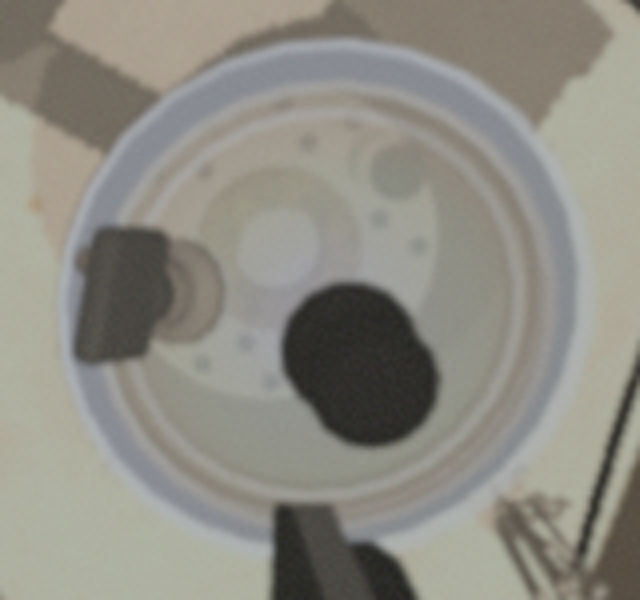

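```bash
python3 - <<'E'
from h import *
w=lambda u,v:('w1.png',290+u/4-.5,110+v/4-.5)
a=plane(*w(102,230),.2125);b=plane(*w(83,361),.2125);print(a,b,(a+b)/2,np.degrees(np.arctan2(*(b-a)[[1,0]])), np.linalg.norm(b-a))
print('knob top c',plane(*w(345,345),.232), 'tri',tri(w(345,345),('top0.png',215+179/3.636-.5,90+143/3.636-.5)))
print('flange', [plane(*w(*p),.153).round(4) for p in((62,295),(590,295),(330,40))])
print('vial in jar',plane(*w(397,170),.084))
E
```

```text
[ 0.60814331 -0.06305829  0.2125    ] [ 0.61333272 -0.09669515  0.2125    ] [ 0.61073802 -0.07987672  0.2125    ] -81.22971180092757 0.03403481556182829
knob top c [ 0.67063386 -0.06909466  0.232     ] tri (array([ 0.68149272, -0.0746805 ,  0.21257423]), [np.float64(0.005788602581233159), np.float64(0.0057886025812334775)])
flange [array([ 0.6043, -0.0953,  0.153 ]), array([ 0.7573, -0.0478,  0.153 ]), array([ 0.6564, -0.0009,  0.153 ])]
vial in jar [ 0.70502347 -0.03314821  0.084     ]
```

```bash
python3 - <<'E'
from h import *
rel([.615,-.0795,.197],0.15);
E
```

```text
pos [ 0.6172 -0.0781  0.3311] yang 0.301 q6 -0.55 W 0.0386 t 2.25 F [ 0.9 -0.5  0.2] rel [-0.6, -2.5, 134.1, 0.151]
```

play_rows(targets=[[[-0.6,-2.5,0,0.15],[-0.6,-2.5,40,0.15],[-0.6,-2.5,80,0.15],[-0.6,-2.5,105,0.15],[-0.6,-2.5,120,0.15],[-0.6,-2.5,130,0.15],[-0.6,-2.5,134,0.15],[-0.6,-2.5,134,0.15]]])

```text
time_s: 3.25
tool_pos: [0.6152, -0.0795, 0.1976]
eef_rot: [2.047, 2.382, -0.0]
wrist_force: [-0.2, 0.3, 0.9]
grip_width: 0.0386
```

```bash
python3 - <<'E'
from h import *
snap('scene','s2.png');rel([.615,-.0795,.197],0.15)
a=cv2.imread('pics/s2.png')[85:185,255:385]
cv2.imwrite('pics/z4.png',cv2.resize(a,(780,600),interpolation=cv2.INTER_CUBIC))
E
```

```text
pos [ 0.6152 -0.0796  0.1978] yang 0.151 q6 -0.403 W 0.0384 t 3.3 F [0.5 0.3 0.7] rel [0.1, -0.2, 0.8, 0.001]
```

View pics/z4.png

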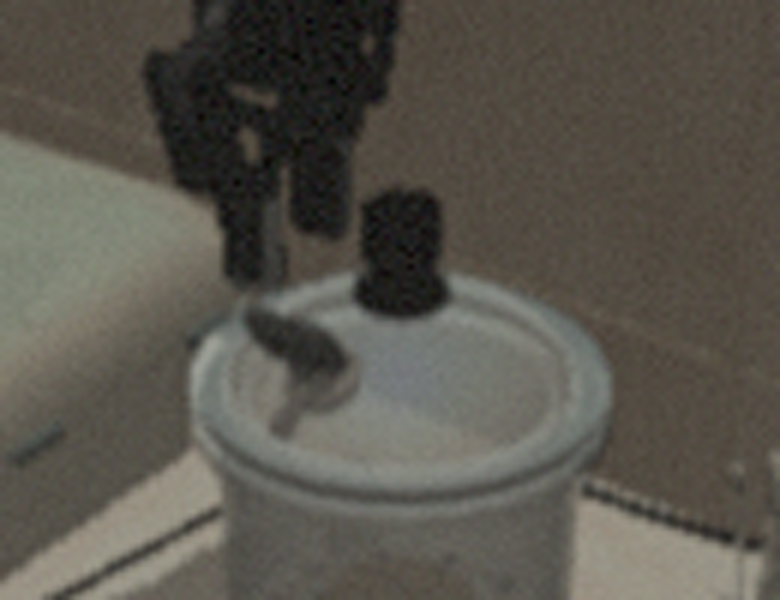

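```bash
python3 - <<'E'
from h import *
for X in ([.615,-.0795,.206],[.615,-.0795,.197],[.6107,-.08,.2125],[.615+.019,-.0795,.203],[.615-.019,-.0795,.203],[.68,-.078,.232],[.68,-.078,.148],[.596,-.08,.23]):
    p=proj('s2.png',X)[0];print(X,p.round(1),((p-[255,85])*6).round())
E
```

```text
[0.615, -0.0795, 0.206] [303.5 139.9] [291. 329.]
[0.615, -0.0795, 0.197] [303.6 143.5] [291. 351.]
[0.6107, -0.08, 0.2125] [302.3 138.1] [284. 319.]
[0.634, -0.0795, 0.203] [309.1 137.7] [325. 316.]
[0.596, -0.0795, 0.203] [297.8 144.6] [257. 357.]
[0.68, -0.078, 0.232] [321.8 118.2] [401. 199.]
[0.68, -0.078, 0.148] [321.5 150.5] [399. 393.]
[0.596, -0.08, 0.23] [297.7 133.6] [256. 292.]
```

```bash
python3 - <<'E'
from h import *
snap('top','t2.png');snap('wrist','w2.png')
a=cv2.imread('pics/t2.png')[80:200,190:350];b=cv2.imread('pics/w2.png')
cv2.imwrite('pics/z5.png',cv2.resize(a,(800,600),interpolation=cv2.INTER_CUBIC))
for f in('t2.png','w2.png'):
  for X in ([.615,-.0795,.206],[.615,-.0795,.197],[.634,-.077,.203],[.596,-.082,.203]): print(f,proj(f,X).round(1))
E
```

```text
t2.png [[264.6 166.8]]
t2.png [[265.2 168. ]]
t2.png [[263.9 157.4]]
t2.png [[265.7 177. ]]
w2.png [[318.2 231. ]]
w2.png [[318.2 225.7]]
w2.png [[349.4 229.7]]
w2.png [[287.  228.5]]
```

View pics/z5.png

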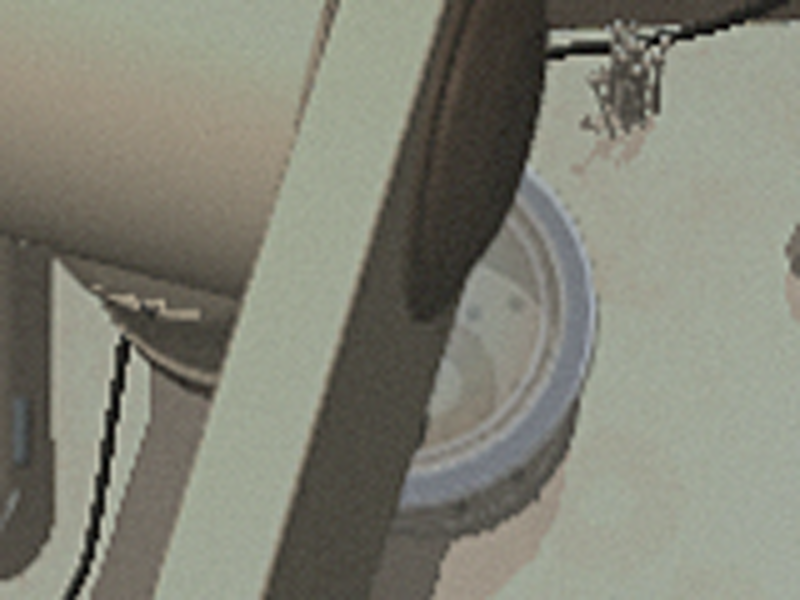

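View pics/w2.png

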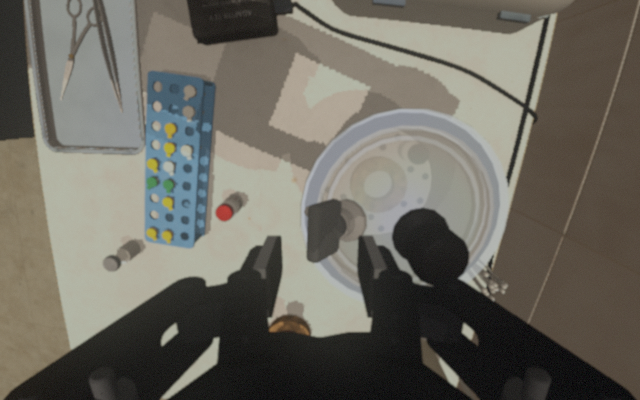

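```bash
python3 - <<'E'
from h import *
c=env.camera('wrist');T=np.array(c['tool_from_camera']);print(T.round(4).tolist());print(np.linalg.inv(T)[:3,3])
s=env.get_state();Rm=R.from_rotvec(s['eef_rot']).as_matrix()
# finger tip pixels -> tool coordinates assuming tool y = +-W/2
for f,us,W in(('wrist0.png',((230,248),(412,248)),.0855),('w2.png',((281,238),(359,238)),.0385)):
    d=load(f)
    for (u,v),sg in zip(us,(1,-1)):
        p=cv2.undistortPoints(np.array([[[u,v]]],float),d['K'],d['D'])[0,0];r=T[:3,:3]@np.array([p[0],p[1],1]);o=T[:3,3]
        k=min(((q-o[1])/r[1] for q in(W/2,-W/2)),key=lambda k:-k);print(f,(o+r*k).round(4))
E
```

```text
[[-0.0, -0.9637, -0.267, 0.0676], [1.0, 0.0003, -0.0012, 0.0007], [0.0012, -0.267, 0.9637, -0.1787], [0.0, 0.0, 0.0, 1.0]]
[-0.00050886  0.01739135  0.19027928]
wrist0.png [ 0.0057 -0.0428 -0.045 ]
wrist0.png [ 0.0094  0.0428 -0.0528]
w2.png [ 0.0066 -0.0192 -0.0344]
w2.png [ 0.0116  0.0192 -0.0463]
```

play_rows(targets=[[[0,0,10,0],[0,0,20,0],[0,0,20,0]]])

```text
time_s: 3.82
tool_pos: [0.6147, -0.0795, 0.1763]
eef_rot: [-2.047, -2.382, 0.002]
wrist_force: [0.4, -0.9, -1.0]
grip_width: 0.0384
```

```bash
python3 - <<'E'
from h import *
snap('scene','s3.png');rel([.615,-.0795,.197],0.15)
a=cv2.imread('pics/s3.png')[85:185,255:385]
cv2.imwrite('pics/z6.png',cv2.resize(a,(780,600),interpolation=cv2.INTER_CUBIC))
E
```

```text
pos [ 0.615  -0.0796  0.177 ] yang 0.151 q6 -0.403 W 0.0381 t 3.875 F [ 0.6 -0.   0.5] rel [0.1, 0.0, -20.0, 0.001]
```

View pics/z6.png

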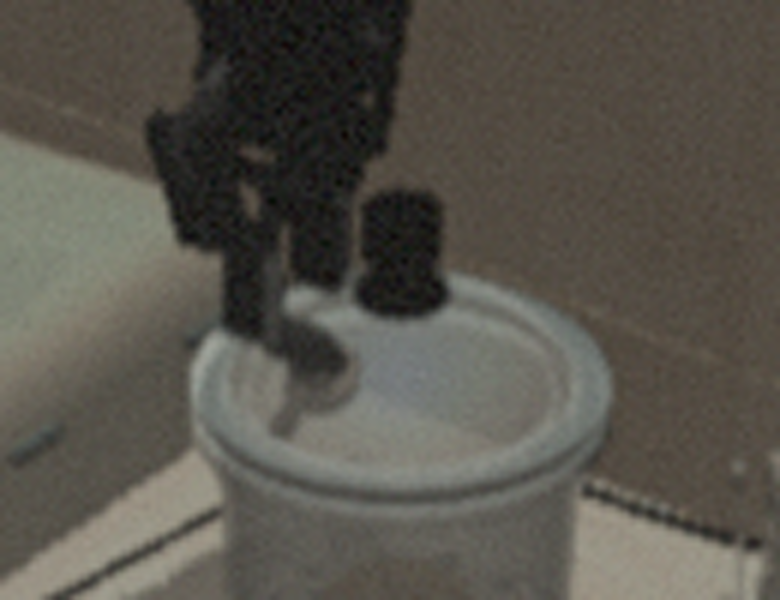

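Pictures from two cameras show the real fingertips about 34 mm behind the reported TCP at this opening, so I'll correct for that.

play_rows(targets=[[[0,0,5,0],[0,0,9,0],[0,0,9,0],[0,0,9,0]]], jaw=175)

```text
time_s: 4.38
tool_pos: [0.615, -0.0796, 0.1682]
eef_rot: [2.047, 2.382, -0.001]
wrist_force: [-0.2, -0.4, 0.3]
grip_width: 0.0266
```

```bash
python3 - <<'E'
from h import *
snap('scene','s4.png');snap('wrist','w4.png');rel([.615,-.0795,.197],0.15)
a=cv2.imread('pics/s4.png')[85:185,255:385];b=cv2.imread('pics/w4.png')[100:300,220:460]
cv2.imwrite('pics/z7.png',np.hstack([cv2.resize(a,(400,307),interpolation=cv2.INTER_CUBIC),cv2.resize(b,(368,307),interpolation=cv2.INTER_CUBIC)]))
E
```

```text
pos [ 0.6151 -0.0796  0.1682] yang 0.151 q6 -0.403 W 0.0268 t 4.475 F [-0.4  0.4  0.7] rel [0.1, -0.1, -28.8, 0.001]
```

View pics/z7.png

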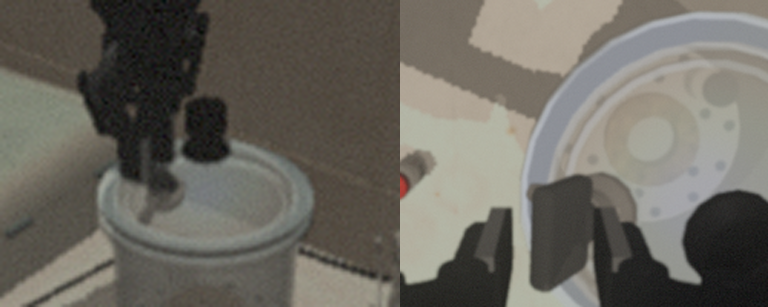

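play_rows(targets=[[[0,0,0,-0.1],[0,0,0,-0.24],[0,0,0,-0.38],[0,0,0,-0.52],[0,0,0,-0.66],[0,0,0,-0.8],[0,0,0,-0.8]]], jaw=183)

```text
time_s: 5.35
tool_pos: [0.615, -0.0797, 0.1685]
eef_rot: [0.959, 2.991, -0.001]
wrist_force: [-2.7, -1.5, 1.9]
grip_width: 0.0241
```

```bash
python3 - <<'E'
from h import *
snap('scene','s5.png');snap('wrist','w5.png');rel([.615,-.0795,.168],1.59)
a=cv2.imread('pics/s5.png')[85:185,255:385];b=cv2.imread('pics/w5.png')[100:300,220:460]
cv2.imwrite('pics/z8.png',np.hstack([cv2.resize(a,(400,307),interpolation=cv2.INTER_CUBIC),cv2.resize(b,(368,307),interpolation=cv2.INTER_CUBIC)]))
E
```

```text
pos [ 0.615  -0.0797  0.1684] yang 0.947 q6 -1.2 W 0.0243 t 5.45 F [-3.  -1.3  2.9] rel [0.2, 0.2, 0.4, -0.643]
```

View pics/z8.png

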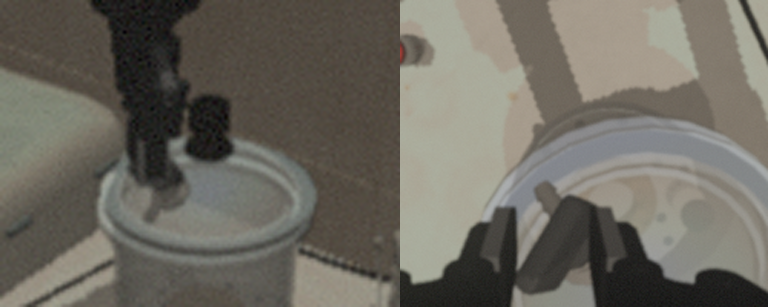

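play_rows(targets=[[[0,0,0,-0.14],[0,0,0,-0.28],[0,0,0,-0.42],[0,0,0,-0.56],[0,0,0,-0.64],[0,0,0,-0.64]]])

```text
time_s: 6.2
tool_pos: [0.615, -0.0798, 0.1684]
eef_rot: [-0.022, 3.141, -0.002]
wrist_force: [-3.4, -1.3, 2.1]
grip_width: 0.0242
```

play_rows(targets=[[[0,0,0,0],[0,0,0,0],[0,0,0,0],[0,0,0,0],[0,0,0,0],[0,0,0,0]]], jaw=235)

```text
time_s: 6.95
tool_pos: [0.615, -0.0799, 0.1683]
eef_rot: [-0.022, 3.141, -0.002]
wrist_force: [0.8, -0.2, 0.5]
grip_width: 0.0082
```

```bash
python3 - <<'E'
from h import *
snap('scene','s6.png');snap('wrist','w6.png');rel([.615,-.0795,.168],1.59)
a=cv2.imread('pics/s6.png')[85:185,255:385];b=cv2.imread('pics/w6.png')[100:300,220:460]
cv2.imwrite('pics/z9.png',np.hstack([cv2.resize(a,(400,307),interpolation=cv2.INTER_CUBIC),cv2.resize(b,(368,307),interpolation=cv2.INTER_CUBIC)]))
E
```

```text
pos [ 0.615  -0.0798  0.1684] yang 1.585 q6 -1.837 W 0.0084 t 7.05 F [-0.3 -0.7 -0.6] rel [0.0, 0.3, 0.4, -0.005]
```

View pics/z9.png

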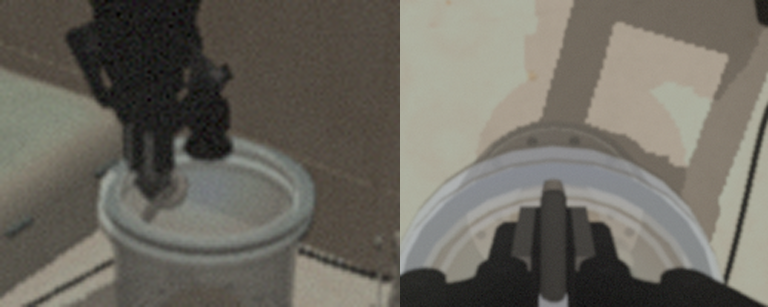

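play_rows(targets=[[[0,0,0,0],[0,0,0,0],[0,0,0,0],[0,0,-20,0],[0,0,-60,0],[0,0,-110,0],[0,0,-110,0]]], jaw=120)

```text
time_s: 7.92
tool_pos: [0.616, -0.0799, 0.2826]
eef_rot: [-0.022, 3.135, -0.004]
wrist_force: [0.1, 0.4, 0.4]
grip_width: 0.0454
```

```bash
python3 - <<'E'
from h import *
snap('wrist','w7.png');snap('scene','s7.png');rel([.68,-.0785,.168],1.59)
a=cv2.imread('pics/s7.png')[85:185,255:385];b=cv2.imread('pics/w7.png')[100:300,220:460]
cv2.imwrite('pics/z10.png',np.hstack([cv2.resize(a,(325,250),interpolation=cv2.INTER_CUBIC),cv2.resize(b,(470,392),interpolation=cv2.INTER_CUBIC)[:250]]))
cv2.imwrite('pics/z11.png',cv2.resize(b,(720,600),interpolation=cv2.INTER_CUBIC))
E
```

```text
pos [ 0.6151 -0.0798  0.2784] yang 1.585 q6 -1.837 W 0.0453 t 8.025 F [-0.5 -0.   0. ] rel [-64.9, 0.5, 110.4, -0.005]
```

View pics/z11.png

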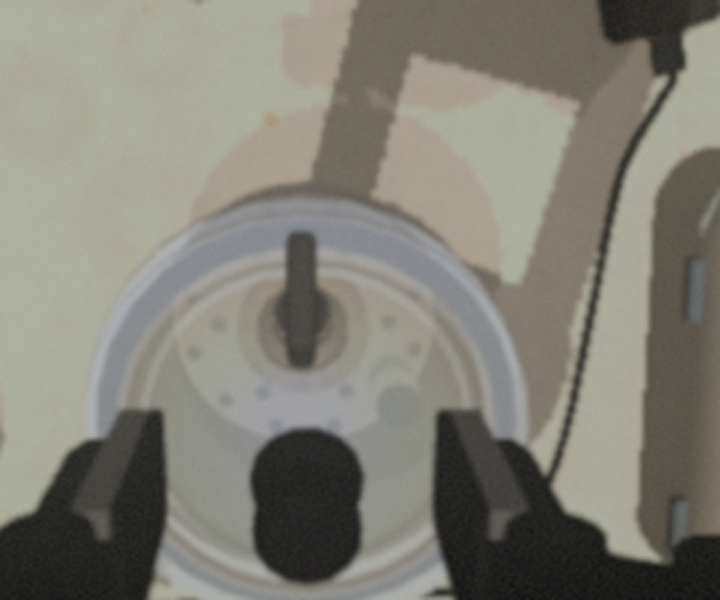

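View pics/z10.png

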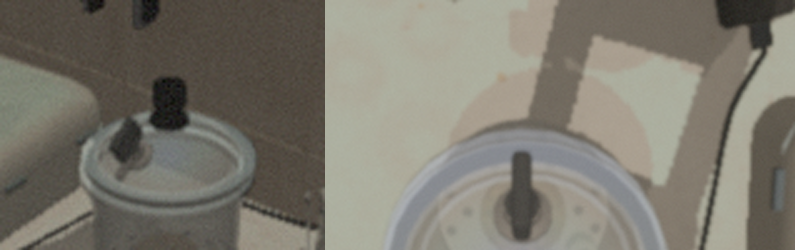

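play_rows(targets=[[[-30,0.5,0,0],[-60,1.3,0,0],[-65,1.3,20,0],[-65,1.3,55,0],[-65,1.3,85,0],[-65,1.3,100,0],[-65,1.3,107,0],[-65,1.3,107,0],[-65,1.3,107,0]]])

```text
time_s: 9.15
tool_pos: [0.6804, -0.0777, 0.1724]
eef_rot: [-0.022, 3.14, -0.002]
wrist_force: [-0.3, 1.0, -0.1]
grip_width: 0.0454
```

```bash
python3 - <<'E'
from h import *
snap('scene','s8.png');snap('wrist','w8.png');rel([.68,-.0785,.17])
a=cv2.imread('pics/s8.png')[85:185,255:385];b=cv2.imread('pics/w8.png')[150:350,200:440]
cv2.imwrite('pics/z12.png',np.hstack([cv2.resize(a,(400,307),interpolation=cv2.INTER_CUBIC),cv2.resize(b,(368,307),interpolation=cv2.INTER_CUBIC)]))
E
```

```text
pos [ 0.6804 -0.0777  0.1723] yang 1.585 q6 -1.81 W 0.0455 t 9.25 F [0.5 0.3 0.1] rel [0.4, -0.8, 2.3]
```

View pics/z12.png

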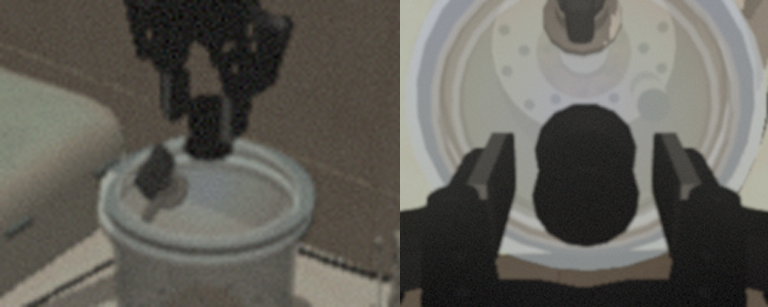

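play_rows(targets=[[[0,0,2,0],[0,0,2,0],[0,0,2,0],[0,0,2,0],[0,0,2,0],[0,0,2,0]]], jaw=220, newtons=50)

```text
time_s: 10.0
tool_pos: [0.6806, -0.0784, 0.1712]
eef_rot: [-0.021, 3.138, -0.004]
wrist_force: [-1.6, -4.3, 6.0]
grip_width: 0.031
```

play_rows(targets=[[[0,0,-4,0],[0,0,-9,0],[0,0,-15,0],[0,0,-20,0],[0,0,-20,0]]])

```text
time_s: 10.62
tool_pos: [0.6808, -0.0783, 0.1917]
eef_rot: [-0.021, 3.138, -0.004]
wrist_force: [-0.1, -0.3, -3.4]
grip_width: 0.0312
```

```bash
python3 - <<'E'
from h import *
snap('scene','s9.png');snap('wrist','w9.png');rel([.445,-.345,.35])
a=cv2.imread('pics/s9.png')[85:185,255:385];b=cv2.imread('pics/w9.png')[150:350,200:440]
cv2.imwrite('pics/z13.png',np.hstack([cv2.resize(a,(400,307),interpolation=cv2.INTER_CUBIC),cv2.resize(b,(368,307),interpolation=cv2.INTER_CUBIC)]))
E
```

```text
pos [ 0.6805 -0.0783  0.1911] yang 1.584 q6 -1.81 W 0.0312 t 10.725 F [-0.2  0.7 -3.4] rel [238.6, -263.9, -158.9]
```

View pics/z13.png

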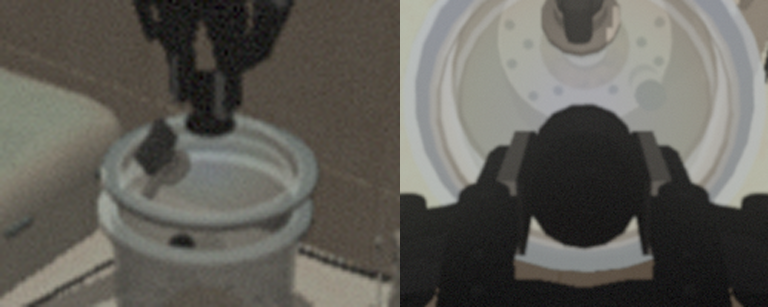

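play_rows(targets=[[[0,0,-20,0],[0,0,-50,0],[0,0,-85,0],[10,-11,-110,0],[30,-33,-110,0.05],[55,-61,-110,0.1],[83,-92,-110,0.17],[111,-123,-110,0.24],[139,-154,-110,0.31],[167,-185,-110,0.38],[194,-215,-110,0.45],[216,-239,-110,0.5],[231,-256,-110,0.5],[238.6,-264,-110,0.5],[238.6,-264,-110,0.5],[238.6,-264,-110,0.5]]])

```text
time_s: 12.72
tool_pos: [0.4457, -0.3446, 0.301]
eef_rot: [0.755, 3.046, -0.002]
wrist_force: [0.2, -0.2, -3.2]
grip_width: 0.031
```

```bash
python3 - <<'E'
from h import *
snap('scene','s10.png');snap('top','t10.png');rel([.445,-.345,.03]);print(env.get_state()['qpos'].round(2))
E
```

```text
pos [ 0.4457 -0.3446  0.301 ] yang 1.085 q6 -1.88 W 0.031 t 12.825 F [-0.7 -0.4 -3.5] rel [1.5, -0.5, 271.0]
[-0.8   0.11  1.27  0.    1.76 -1.88]
```

View pics/s10.png

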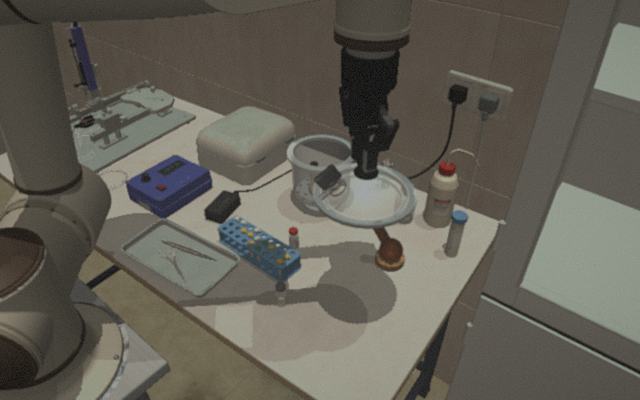

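View pics/t10.png

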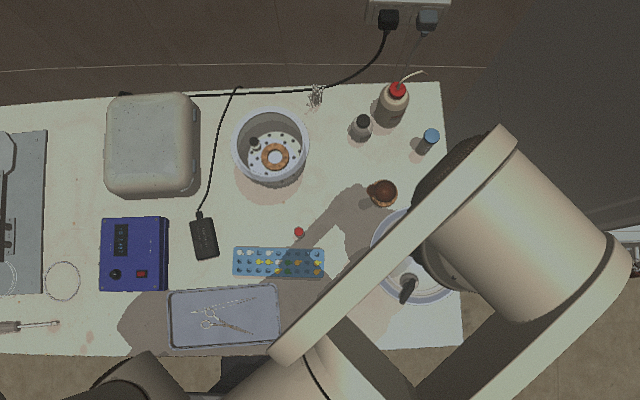

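play_rows(targets=[[[0,0,30,0],[0,0,70,0],[0,0,110,0],[0,0,150,0],[0,0,190,0],[0,0,220,0],[0,0,242,0],[0,0,256,0],[0,0,263,0],[0,0,267,0],[0,0,269,0],[0,0,269,0]]])

```text
time_s: 14.32
tool_pos: [0.4467, -0.3454, 0.0324]
eef_rot: [0.754, 3.046, -0.003]
wrist_force: [-0.7, 0.1, -4.1]
grip_width: 0.0309
```

```bash
python3 - <<'E'
from h import *
rel([.445,-.345,.029])
E
```

```text
pos [ 0.4467 -0.3454  0.0324] yang 1.085 q6 -1.88 W 0.0309 t 14.325 F [-0.7  0.1 -4.1] rel [1.7, -0.4, 3.4]
```

play_rows(targets=[[[0,0,1.5,0],[0,0,2.5,0],[0,0,3.2,0],[0,0,3.7,0],[0,0,3.7,0]]])

```text
time_s: 14.95
tool_pos: [0.447, -0.3456, 0.0293]
eef_rot: [0.754, 3.045, -0.004]
wrist_force: [-0.3, 1.1, 4.8]
grip_width: 0.031
```

```bash
python3 - <<'E'
from h import *
snap('scene','s11.png')
rel([.445,-.345,.029])
E
```

```text
pos [ 0.447  -0.3456  0.0293] yang 1.085 q6 -1.88 W 0.0312 t 15.0 F [-0.3  2.6  5.8] rel [2.0, -0.4, 0.3]
```

View pics/s11.png

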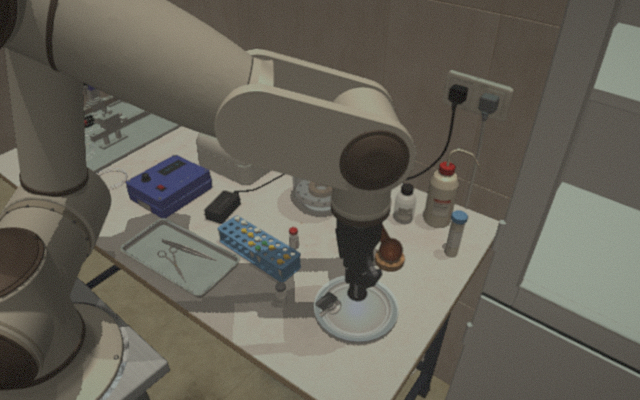

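play_rows(targets=[[[0,0,0,0],[0,0,0,0],[0,0,0,0],[0,0,-15,0],[0,0,-50,0],[0,0,-110,0],[0,0,-170,0],[0,0,-200,0],[0,0,-200,0],[0,0,-200,0]]], jaw=120, newtons=20)

```text
time_s: 16.25
tool_pos: [0.4459, -0.3447, 0.2291]
eef_rot: [0.754, 3.045, -0.004]
wrist_force: [-0.2, -0.0, -0.7]
grip_width: 0.0452
```

```bash
python3 - <<'E'
from h import *
snap('scene','s12.png');snap('wrist','w12.png');rel([.6,-.31,.23])
E
```

```text
pos [ 0.4458 -0.3446  0.2284] yang 1.085 q6 -1.88 W 0.0454 t 16.35 F [ 0.7  0.4 -0. ] rel [-120.2, 102.6, -1.2]
```

View pics/s12.png

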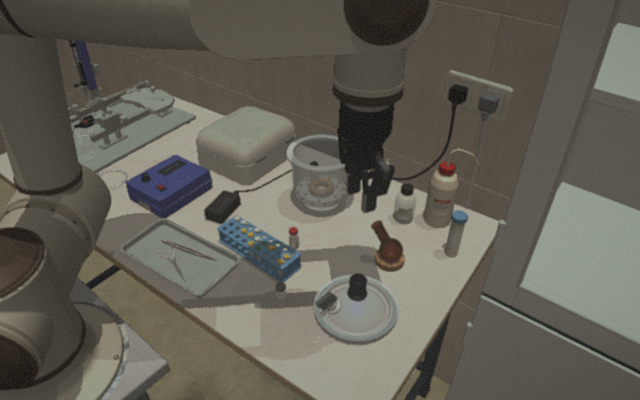

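View pics/w12.png

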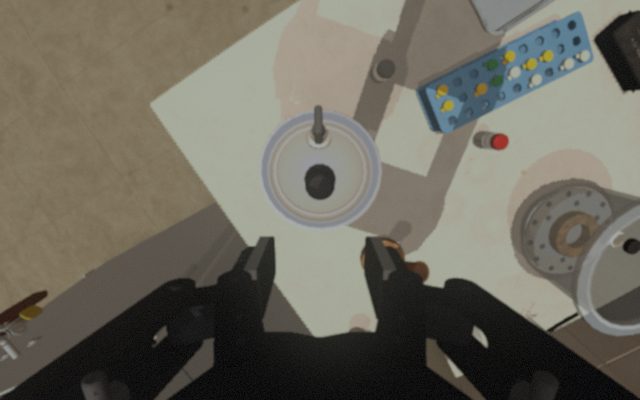

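```bash
python3 - <<'E'
from h import *
rel([.599,-.305,.21],1.571)
E
```

```text
pos [ 0.4458 -0.3446  0.2284] yang 1.085 q6 -1.88 W 0.0454 t 16.35 F [ 0.7  0.4 -0. ] rel [-116.9, 106.5, 18.8, -0.486]
```

play_rows(targets=[[[-30,27,0,-0.12],[-60,54,0,-0.24],[-90,81,5,-0.36],[-110,100,10,-0.486],[-117,106.5,18,-0.486],[-117,106.5,18,-0.486],[-117,106.5,18,-0.486]]], jaw=30)

```text
time_s: 17.23
tool_pos: [0.5983, -0.3055, 0.211]
eef_rot: [0.002, 3.139, -0.004]
wrist_force: [-0.1, -0.5, 0.1]
grip_width: 0.0754
```

```bash
python3 - <<'E'
from h import *
snap('wrist','w13.png');rel([.599,-.305,.21],1.571)
a=cv2.imread('pics/w13.png')[130:330,220:460]
cv2.imwrite('pics/z14.png',cv2.resize(a,(720,600),interpolation=cv2.INTER_CUBIC))
snap('scene','s13.png');a=cv2.imread('pics/s13.png')[180:300,330:450]
cv2.imwrite('pics/z15.png',cv2.resize(a,(600,600),interpolation=cv2.INTER_CUBIC))
E
```

```text
pos [ 0.5984 -0.3055  0.2113] yang 1.569 q6 -2.156 W 0.0754 t 17.275 F [-0.4  0.7  0.1] rel [-0.6, 0.5, 1.3, -0.002]
```

View pics/z14.png

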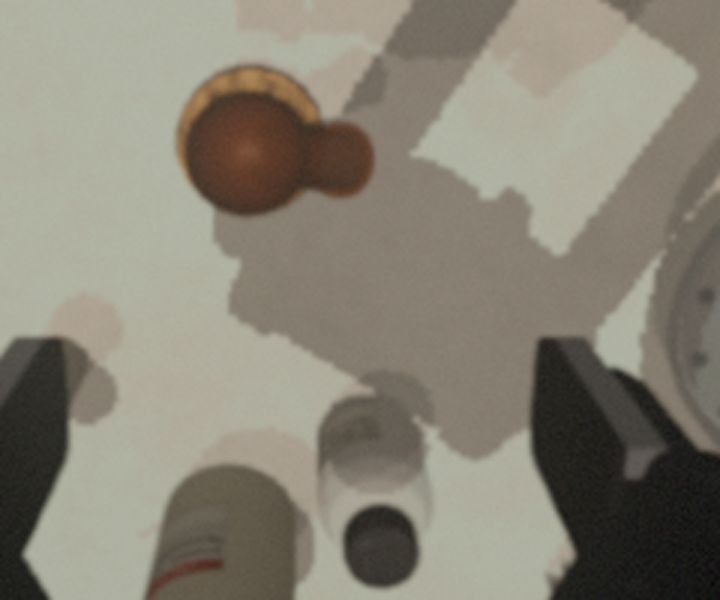

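View pics/z15.png

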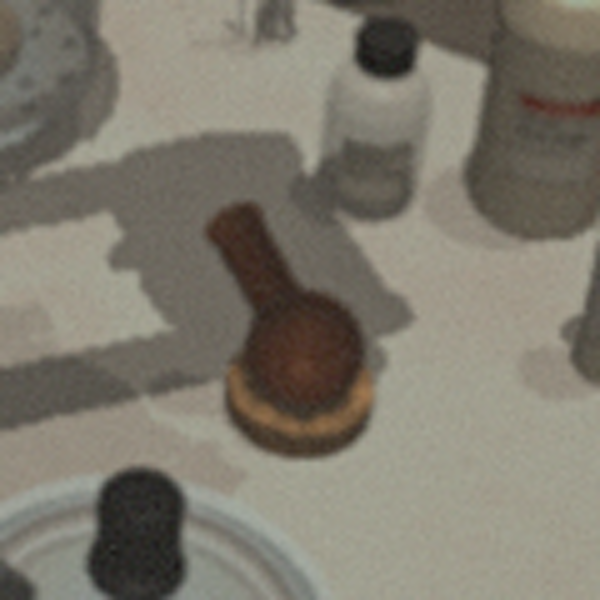

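```bash
python3 - <<'E'
from h import *
w=lambda u,v:('w13.png',220+u/3-.5,130+v/3-.5)
s=lambda u,v:('s13.png',330+u/5-.5,180+v/5-.5)
t=lambda u,v:('top0.png',280+u/3-.5,165+v/3-.5)
print('bulb',plane(*w(247,152),.035),plane(*s(305,352),.035),plane(*t(312,85),.035));print(tri(w(247,152),s(305,352),t(312,85)))
print('mouth',plane(*w(344,160),.0945),plane(*s(235,220),.0945));print(tri(w(344,160),s(235,220)),tri(w(344,160),s(235,220),t(268,73)))
print('ring', plane(*w(178,140),.012), plane(*w(250,65),.012),plane(*w(322,140),.012))
E
```

```text
bulb [ 0.60665705 -0.32698267  0.035     ] [ 0.60410079 -0.3262935   0.035     ] [ 0.60184568 -0.32396572  0.035     ]
(array([ 0.60457886, -0.32570111,  0.03409125]), [np.float64(0.00257797992779887), np.float64(0.0003679009688035682), np.float64(0.002936726661916764)])
mouth [ 0.59671359 -0.29099375  0.0945    ] [ 0.59586038 -0.29076917  0.0945    ]
(array([ 0.59665003, -0.29069653,  0.09394299]), [np.float64(0.00032863964313413274), np.float64(0.00032863964313415697)]) (array([ 0.59875823, -0.28836834,  0.09046367]), [np.float64(0.0026697407634221726), np.float64(0.0009749932996101448), np.float64(0.0027937156344173047)])
ring [ 0.60632101 -0.35762429  0.012     ] [ 0.57471898 -0.3265751   0.012     ] [ 0.60640884 -0.29657415  0.012     ]
```

```bash
python3 - <<'E'
from h import *
rel([.600,-.303,.12],1.787);rel([.600,-.303,.036],1.787)
E
```

```text
pos [ 0.5984 -0.3055  0.2114] yang 1.57 q6 -2.156 W 0.0754 t 17.325 F [0.  0.7 0.1] rel [-1.2, 2.8, 91.4, -0.217]
pos [ 0.5984 -0.3055  0.2114] yang 1.57 q6 -2.156 W 0.0754 t 17.325 F [0.  0.7 0.1] rel [-0.9, 3.0, 175.4, -0.217]
```

play_rows(targets=[[[-1,3,0,-0.1],[-1,3,20,-0.217],[-1,3,50,-0.217],[-1,3,80,-0.217],[-1,3,105,-0.217],[-1,3,120,-0.217],[-1,3,120,-0.217]]], jaw=0)

```text
time_s: 18.2
tool_pos: [0.5994, -0.3029, 0.091]
eef_rot: [-0.337, 3.121, -0.004]
wrist_force: [0.2, 0.4, 0.5]
grip_width: 0.0854
```

```bash
python3 - <<'E'
from h import *
snap('wrist','w14.png');snap('scene','s14.png');rel([.600,-.303,.036],1.787)
a=cv2.imread('pics/w14.png')[130:330,180:480];b=cv2.imread('pics/s14.png')[150:290,330:450]
cv2.imwrite('pics/z16.png',np.hstack([cv2.resize(a,(450,300)),cv2.resize(b,(300,350))[:300]]))
E
```

```text
pos [ 0.6002 -0.3033  0.0926] yang 1.786 q6 -2.368 W 0.0857 t 18.3 F [0.5 0.7 0.6] rel [0.3, 0.5, 56.6, -0.001]
```

View pics/z16.png

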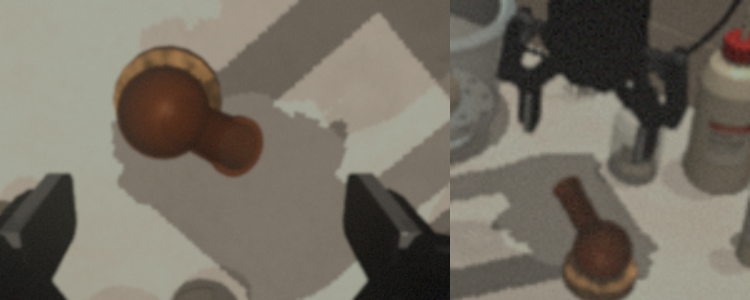

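```bash
python3 - <<'E'
from h import *
w=lambda u,v:('w14.png',180+u/1.5-.5,130+v/1.5-.5)
s=lambda u,v:('s13.png',330+u/5-.5,180+v/5-.5)
print(plane(*w(164,112),.035),plane(*w(243,145),.0945),plane(*w(236,150),.0945),tri(w(240,147),s(235,220)),tri(w(164,112),s(305,352)))
# bulb side vs w13
w3=lambda u,v:('w13.png',220+u/3-.5,130+v/3-.5)
for X in([.605,-.3265,.035],[.597,-.2905,.094]): print(proj('w13.png',X),proj('w14.png',X),proj('top0.png',X),proj('s13.png',X))
z=lambda u,v:('s14.png',330+(u-450)/2.5-.5,150+v/2.5-.5)
print('tips',[proj('s14.png',[.6+k*-.214,-.303+k*.977,zz]).round(1).tolist() for k in(.043,-.043) for zz in(.13,.14,.15)], z(528,128),z(645,160))
E
```

```text
[ 0.60729208 -0.3267682   0.035     ] [ 0.5955755 -0.2898208  0.0945   ] [ 0.59833274 -0.29212991  0.0945    ] (array([ 0.59683579, -0.29050077,  0.09371046]), [np.float64(0.0002491955587840112), np.float64(0.00024919555878397375)]) (array([ 0.60718152, -0.325974  ,  0.03280371]), [np.float64(0.0011628122026526126), np.float64(0.0011628122026525393)])
[[302.21333947 178.80938951]] [[289.68864431 201.57957202]] [[384.60549517 191.46709772]] [[390.80929885 249.71323885]]
[[334.63497244 183.0040602 ]] [[339.84406546 227.76740452]] [[371.3317289  189.47477584]] [[376.67593794 223.35402228]]
tips [[[364.2, 205.5]], [[364.6, 201.6]], [[364.9, 197.6]], [[404.6, 217.6]], [[405.2, 213.6]], [[405.7, 209.6]]] ('s14.png', 360.7, 200.7) ('s14.png', 407.5, 213.5)
```

play_rows(targets=[[[0,0,20,0],[0,0,38,0],[0,0,50,0],[0,0,58,0],[0,0,60,0],[0,0,60,0]]])

```text
time_s: 19.05
tool_pos: [0.6006, -0.3036, 0.0329]
eef_rot: [-0.337, 3.119, -0.007]
wrist_force: [0.4, 0.2, 1.0]
grip_width: 0.0855
```

```bash
python3 - <<'E'
from h import *
snap('scene','s15.png');snap('wrist','w15.png');rel([.606,-.3265,.044],1.787)
a=cv2.imread('pics/w15.png')[100:330,180:480];b=cv2.imread('pics/s15.png')[170:290,330:450]
cv2.imwrite('pics/z17.png',np.hstack([cv2.resize(a,(450,345)),cv2.resize(b,(345,345))]))
E
```

```text
pos [ 0.6007 -0.3036  0.0331] yang 1.786 q6 -2.368 W 0.0855 t 19.15 F [-0.7 -0.4 -0.7] rel [-0.3, -23.5, -10.7, -0.001]
```

View pics/z17.png

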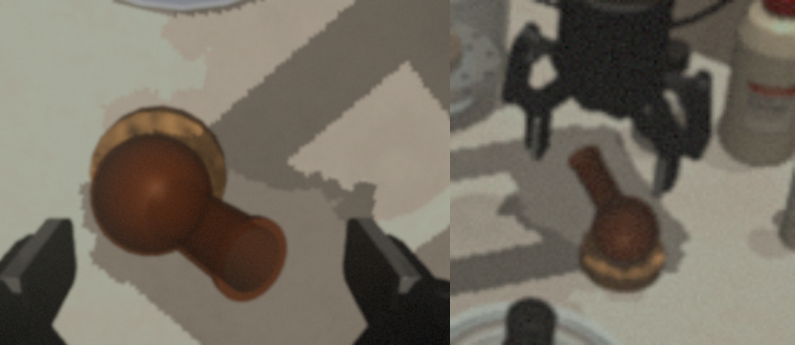

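```bash
python3 - <<'E'
from h import *
for k in(.043,-.043): print([(zz,proj('s15.png',[.6007+k*-.214,-.3036+k*.977,zz]).round(1).tolist()) for zz in(.07,.08,.09)])
print(330+90/2.875, 170+156/2.875, 330+214/2.875,170+192/2.875)
for X in([.606,-.3265,.035],[.597,-.2905,.094]):
    p=proj('w15.png',X)[0];print(p,(p-[180,100])*1.5)
E
```

```text
[(0.07, [[362.9, 227.8]]), (0.08, [[363.2, 224.2]]), (0.09, [[363.5, 220.5]])]
[(0.07, [[401.6, 240.0]]), (0.08, [[402.2, 236.4]]), (0.09, [[402.7, 232.7]])]
361.30434782608694 224.26086956521738 404.4347826086956 236.7826086956522
[281.79197666 227.04560593] [152.68796499 190.5684089 ]
[349.93989031 273.55180827] [254.90983546 260.32771241]
```

play_rows(targets=[[[0,-3,-4,0],[0,-6,-8,0],[0,-9,-10,0],[0,-12,-11,0],[0,-15,-11,0],[0,-18,-11,0],[0,-21,-11,0],[0,-23.5,-11,0],[0,-23.5,-11,0]]], jaw=110)

```text
time_s: 20.27
tool_pos: [0.6057, -0.3267, 0.0442]
eef_rot: [-0.337, 3.119, -0.007]
wrist_force: [1.1, -0.0, -0.6]
grip_width: 0.0487
```

```bash
python3 - <<'E'
from h import *
snap('scene','s16.png');snap('wrist','w16.png');rel([.606,-.3265,.048],1.787)
a=cv2.imread('pics/w16.png')[100:330,180:480];b=cv2.imread('pics/s16.png')[170:290,330:450]
cv2.imwrite('pics/z18.png',np.hstack([cv2.resize(a,(450,345)),cv2.resize(b,(345,345))]))
E
```

```text
pos [ 0.6057 -0.3265  0.0442] yang 1.786 q6 -2.392 W 0.0484 t 20.375 F [-0.1  0.4 -0.2] rel [-0.3, -0.1, -3.8, -0.001]
```

View pics/z18.png

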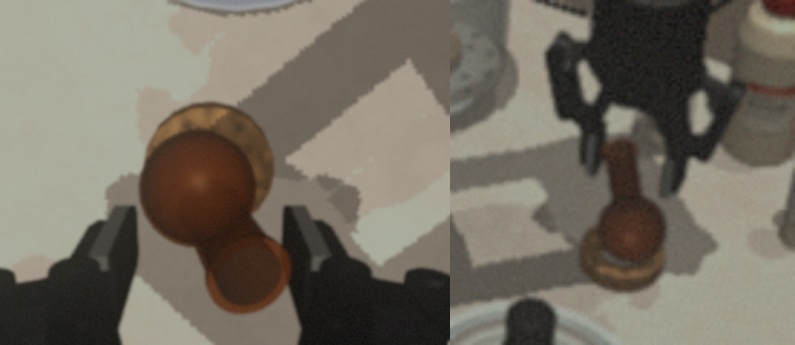

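play_rows(targets=[[[0,0,-3,0],[0,0,-4,0],[0,0,-4,0],[0,0,-4,0]]], jaw=158)

```text
time_s: 20.88
tool_pos: [0.6056, -0.3264, 0.0482]
eef_rot: [-0.337, 3.118, -0.007]
wrist_force: [0.2, -0.1, 0.1]
grip_width: 0.0323
```

```bash
python3 - <<'E'
from h import *
snap('scene','s17.png');snap('wrist','w17.png');rel([.606,-.3265,.048],1.787)
a=cv2.imread('pics/w17.png')[100:330,180:480];b=cv2.imread('pics/s17.png')[170:290,330:450]
cv2.imwrite('pics/z19.png',np.hstack([cv2.resize(a,(450,345)),cv2.resize(b,(345,345))]))
E
```

```text
pos [ 0.6056 -0.3265  0.0482] yang 1.786 q6 -2.392 W 0.0323 t 20.975 F [ 0.8 -0.  -0.3] rel [-0.4, -0.1, 0.2, -0.001]
```

View pics/z19.png

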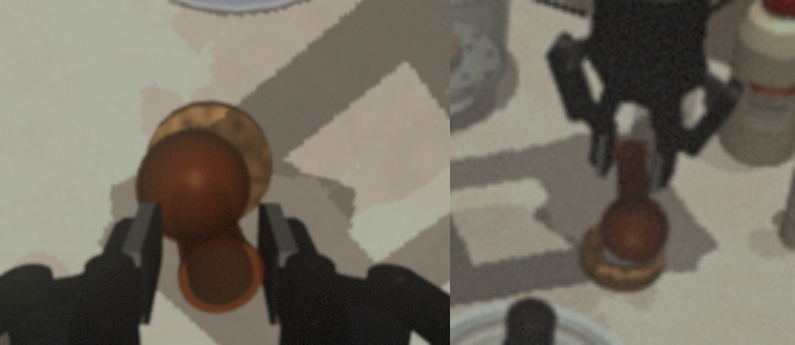

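play_rows(targets=[[[0,0,0,0],[0,0,0,0],[0,0,0,0],[0,0,0,0],[0,0,0,0],[0,0,0,0]]], jaw=210, newtons=25)

```text
time_s: 21.72
tool_pos: [0.6056, -0.3265, 0.0482]
eef_rot: [-0.337, 3.119, -0.007]
wrist_force: [-0.3, -0.2, -0.1]
grip_width: 0.0239
```

```bash
python3 - <<'E'
from h import *
snap('scene','s18.png');snap('wrist','w18.png');rel([.606,-.3265,.048],1.787)
a=cv2.imread('pics/w18.png')[100:330,180:480];b=cv2.imread('pics/s18.png')[170:290,330:450]
cv2.imwrite('pics/z20.png',np.hstack([cv2.resize(a,(450,345)),cv2.resize(b,(345,345))]))
for X in([.606,-.3265,.035],[.606,-.3265,.105],[.606,-.327,.016]):
    p=proj('w18.png',X)[0];q=proj('s18.png',X)[0];print(((p-[180,100])*1.5).round(),((q-[330,170])*2.875+[450,0]).round())
E
```

```text
pos [ 0.6056 -0.3264  0.0481] yang 1.786 q6 -2.392 W 0.0241 t 21.825 F [-0.7 -0.  -0.8] rel [-0.4, -0.1, 0.1, -0.001]
[209. 179.] [626. 228.]
[208. 257.] [635. 156.]
[208. 165.] [624. 247.]
```

View pics/z20.png

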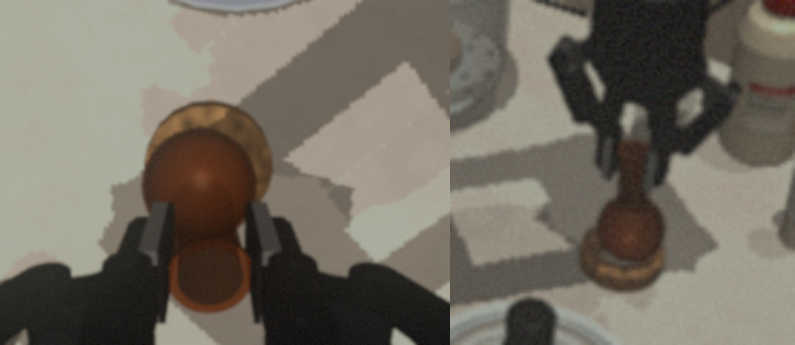

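```bash
python3 - <<'E'
from h import *
w=lambda u,v:('w18.png',180+u/1.5-.5,100+v/1.5-.5)
s=lambda u,v:('s18.png',330+(u-450)/2.875-.5,170+v/2.875-.5)
print('bulb',tri(w(200,185),s(631,230)),plane(*w(200,185),.035),plane(*s(631,230),.035))
print('mouth',plane(*w(210,272),.105),plane(*s(631,142),.105),tri(w(210,272),s(631,142)))
b=cv2.imread('pics/s18.png')[190:280,350:430];a=cv2.imread('pics/w18.png')[160:310,240:390]
cv2.imwrite('pics/z21.png',np.hstack([cv2.resize(b,(400,450),interpolation=cv2.INTER_CUBIC),cv2.resize(a,(400,400),interpolation=cv2.INTER_CUBIC).repeat(1,0) if 0 else cv2.resize(a,(400,450),interpolation=cv2.INTER_CUBIC)]))
E
```

```text
bulb (array([ 0.60904727, -0.32936945,  0.0344606 ]), [np.float64(0.0010473914096866396), np.float64(0.0010473914096866437)]) [ 0.60951741 -0.33022605  0.035     ] [ 0.6077517  -0.32887747  0.035     ]
mouth [ 0.61069081 -0.32500551  0.105     ] [ 0.61787892 -0.31443649  0.105     ] (array([ 0.59801108, -0.32630496,  0.12451032]), [np.float64(0.0015873475051734298), np.float64(0.0015873475051734174)])
```

View pics/z21.png

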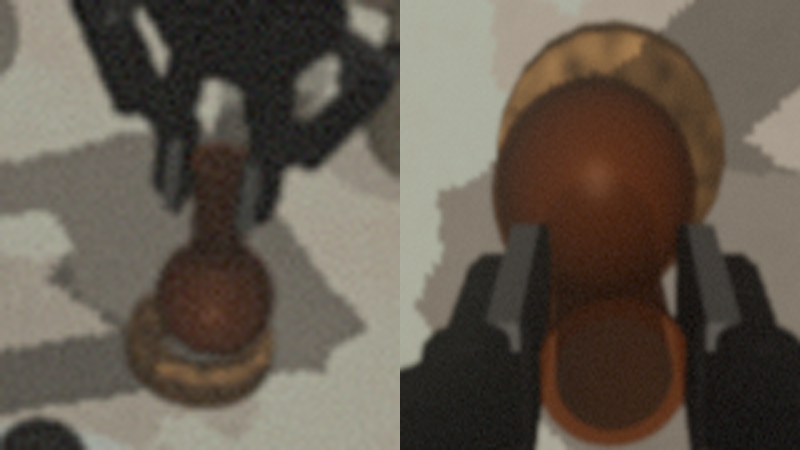

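play_rows(targets=[[[0,0,0,0],[0,0,0,0],[0,0,3,0],[0,0,6,0],[0,0,6,0]]], jaw=150)

```text
time_s: 22.45
tool_pos: [0.6054, -0.3264, 0.0417]
eef_rot: [-0.337, 3.119, -0.006]
wrist_force: [0.5, -0.4, -0.1]
grip_width: 0.035
```

```bash
python3 - <<'E'
from h import *
snap('scene','s19.png');snap('wrist','w19.png');rel([.606,-.3265,.048],1.787)
b=cv2.imread('pics/s19.png')[190:280,350:430];a=cv2.imread('pics/w19.png')[160:310,240:390]
cv2.imwrite('pics/z22.png',np.hstack([cv2.resize(b,(400,450),interpolation=cv2.INTER_CUBIC),cv2.resize(a,(400,400),interpolation=cv2.INTER_CUBIC).repeat(1,0) if 0 else cv2.resize(a,(400,450),interpolation=cv2.INTER_CUBIC)]))
for X in([.606,-.3265,.035],[.606,-.3265,.105],[.606,-.3265,.016]):
    p=proj('w19.png',X)[0];q=proj('s19.png',X)[0];print(((p-[240,160]+.5)*[2.667,3]).round()+[400,0],((q-[350,190]+.5)*5).round())
E
```

```text
pos [ 0.6056 -0.3265  0.0421] yang 1.786 q6 -2.392 W 0.0353 t 22.55 F [ 0.3 -0.3 -0.1] rel [-0.4, -0.1, -5.9, -0.001]
[613. 189.] [208. 300.]
[610. 357.] [225. 174.]
[613. 161.] [203. 332.]
```

View pics/z22.png

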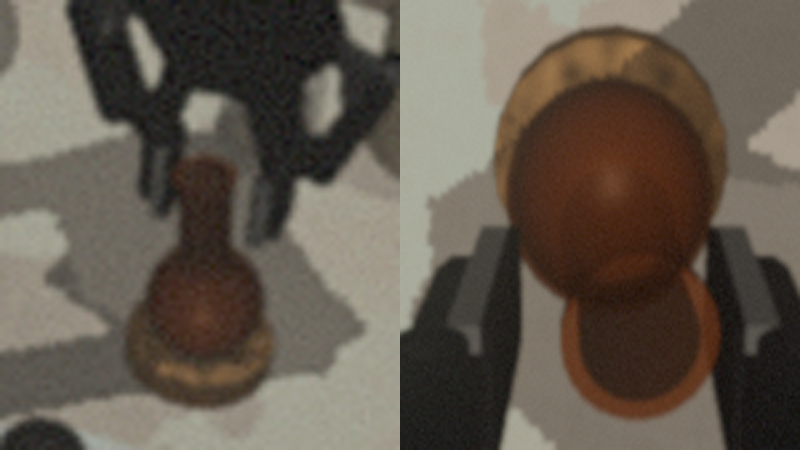

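play_rows(targets=[[[0,-3,0,0],[0,-6,0,0],[0,-9,0,0],[0,-11,0,0],[0,-11,0,0],[0,-6,0,0],[0,-1,0,0],[0,-1,0,0]]])

```text
time_s: 23.55
tool_pos: [0.6058, -0.3269, 0.0422]
eef_rot: [-0.338, 3.119, -0.007]
wrist_force: [-0.8, -0.0, -0.6]
grip_width: 0.035
```

```bash
python3 - <<'E'
from h import *
snap('scene','s20.png');snap('wrist','w20.png');rel([.606,-.3265,.048],1.787)
b=cv2.imread('pics/s20.png')[190:280,350:430];a=cv2.imread('pics/w20.png')[160:310,240:390]
cv2.imwrite('pics/z23.png',np.hstack([cv2.resize(b,(400,450),interpolation=cv2.INTER_CUBIC),cv2.resize(a,(400,450),interpolation=cv2.INTER_CUBIC)]))
for X in([.606,-.3265,.035],[.606,-.3265,.105],[.606,-.3265,.016]):
    p=proj('w20.png',X)[0];q=proj('s20.png',X)[0];print(((p-[240,160]+.5)*[2.667,3]).round()+[400,0],((q-[350,190]+.5)*5).round())
E
```

```text
pos [ 0.6059 -0.3273  0.0423] yang 1.787 q6 -2.393 W 0.0352 t 23.65 F [ 0.4 -0.2  0.3] rel [-0.3, 0.7, -5.7, -0.0]
[616. 187.] [208. 300.]
[615. 355.] [225. 174.]
[616. 160.] [203. 332.]
```

View pics/z23.png

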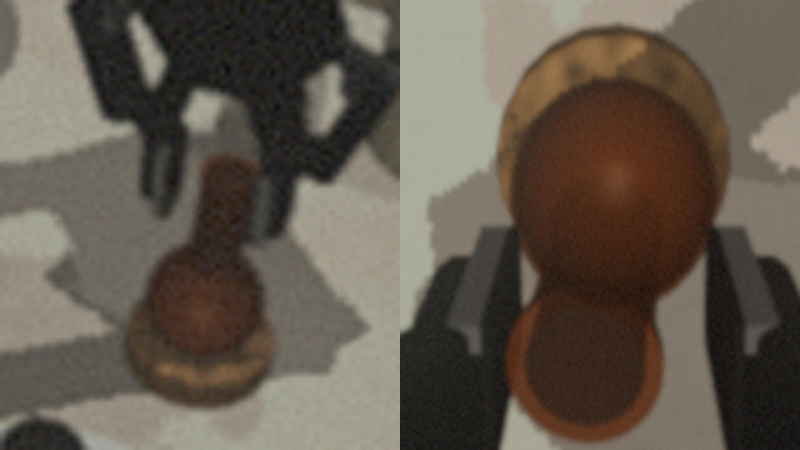

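play_rows(targets=[[[0,2,0,0],[0,4,0,0],[0,5.3,0,0],[0,5.3,0,0],[0,3,0,0],[0,0.7,0,0],[0,0.7,0,0]]])

```text
time_s: 24.52
tool_pos: [0.6057, -0.3269, 0.0421]
eef_rot: [-0.337, 3.119, -0.007]
wrist_force: [0.0, 0.0, 0.4]
grip_width: 0.0348
```

```bash
python3 - <<'E'
from h import *
snap('scene','s21.png');snap('wrist','w21.png');rel([.606,-.3265,.048],1.787)
b=cv2.imread('pics/s21.png')[190:280,350:430];a=cv2.imread('pics/w21.png')[160:310,240:390]
cv2.imwrite('pics/z24.png',np.hstack([cv2.resize(b,(400,450),interpolation=cv2.INTER_CUBIC),cv2.resize(a,(400,450),interpolation=cv2.INTER_CUBIC)]))
for X in([.606,-.3265,.035],[.606,-.3265,.105],[.606,-.3265,.016]):
    p=proj('w21.png',X)[0];q=proj('s21.png',X)[0];print(((p-[240,160]+.5)*[2.667,3]).round()+[400,0],((q-[350,190]+.5)*5).round())
E
```

```text
pos [ 0.6057 -0.3267  0.0422] yang 1.786 q6 -2.393 W 0.0351 t 24.625 F [0.1 0.6 1. ] rel [-0.4, 0.1, -5.8, -0.001]
[614. 188.] [208. 300.]
[612. 356.] [225. 174.]
[614. 161.] [203. 332.]
```

View pics/z24.png

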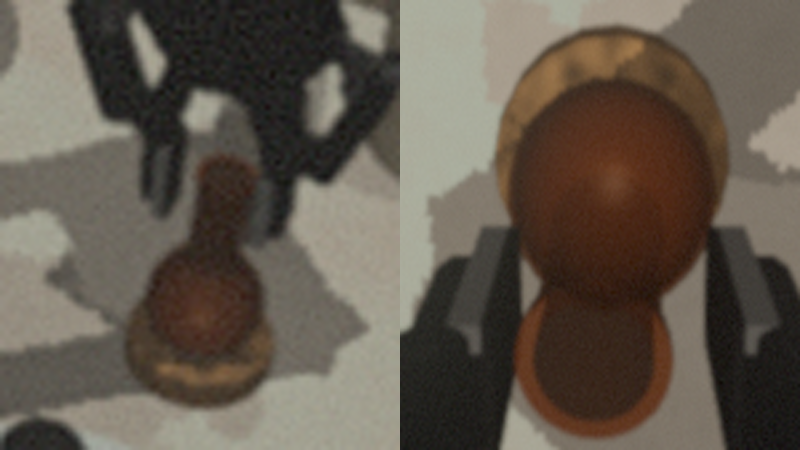

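play_rows(targets=[[[0,3,0,0],[0,6,0,0],[0,8,0,0],[0,8,0,0],[0,4,0,0],[0,0,0,0],[0,0,0,0]]])

```text
time_s: 25.5
tool_pos: [0.6057, -0.3272, 0.042]
eef_rot: [-0.337, 3.119, -0.007]
wrist_force: [-0.4, 1.0, -0.5]
grip_width: 0.0355
```

```bash
python3 - <<'E'
from h import *
snap('scene','s22.png');snap('wrist','w22.png');rel([.606,-.3265,.048],1.787)
b=cv2.imread('pics/s22.png')[190:280,350:430];a=cv2.imread('pics/w22.png')[160:310,240:390]
cv2.imwrite('pics/z25.png',np.hstack([cv2.resize(b,(400,450),interpolation=cv2.INTER_CUBIC),cv2.resize(a,(400,450),interpolation=cv2.INTER_CUBIC)]))
E
```

```text
pos [ 0.6057 -0.3268  0.0421] yang 1.786 q6 -2.393 W 0.0355 t 25.6 F [ 0.4 -0.4 -0. ] rel [-0.4, 0.2, -5.9, -0.001]
```

View pics/z25.png

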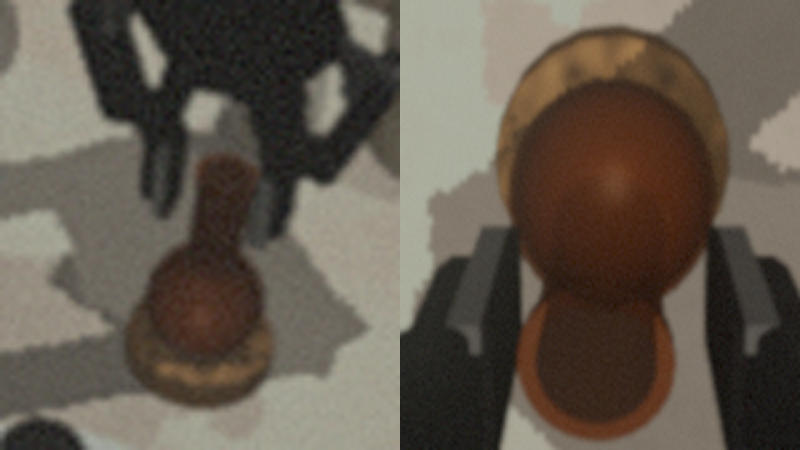

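Nearly upright now: the mouth is at (597,362) against (612,356) for vertical, which is about 2.5°. I'll grip it.

play_rows(targets=[[[0,0,0,0],[0,0,0,0],[0,0,0,0],[0,0,0,0],[0,0,0,0]]], jaw=210, newtons=30)

```text
time_s: 26.22
tool_pos: [0.6057, -0.3268, 0.0421]
eef_rot: [-0.337, 3.119, -0.007]
wrist_force: [-0.3, -0.6, 1.4]
grip_width: 0.0233
```

play_rows(targets=[[[0,0,-4,0],[0,0,-10,0],[0,0,-20,0],[0,0,-30,0],[0,0,-30,0]]])

```text
time_s: 26.85
tool_pos: [0.606, -0.327, 0.0735]
eef_rot: [-0.337, 3.117, -0.009]
wrist_force: [-0.2, 0.8, -1.4]
grip_width: 0.0236
```

```bash
python3 - <<'E'
from h import *
snap('scene','s23.png');snap('wrist','w23.png');rel([.606,-.3265,.048],1.787)
b=cv2.imread('pics/s23.png')[180:270,350:430];a=cv2.imread('pics/w23.png')[160:310,240:390]
cv2.imwrite('pics/z26.png',np.hstack([cv2.resize(b,(400,450),interpolation=cv2.INTER_CUBIC),cv2.resize(a,(400,450),interpolation=cv2.INTER_CUBIC)]))
for X in([.606,-.3265,.065],[.606,-.3265,.135]):
    p=proj('w23.png',X)[0];q=proj('s23.png',X)[0];print(((p-[240,160]+.5)*[2.667,3]).round()+[400,0],((q-[350,180]+.5)*5).round())
E
```

```text
pos [ 0.6055 -0.3266  0.0721] yang 1.786 q6 -2.393 W 0.0236 t 26.95 F [ 0.   0.3 -0.7] rel [-0.4, 0.2, 24.1, -0.001]
[614. 187.] [215. 297.]
[612. 354.] [232. 166.]
```

View pics/z26.png

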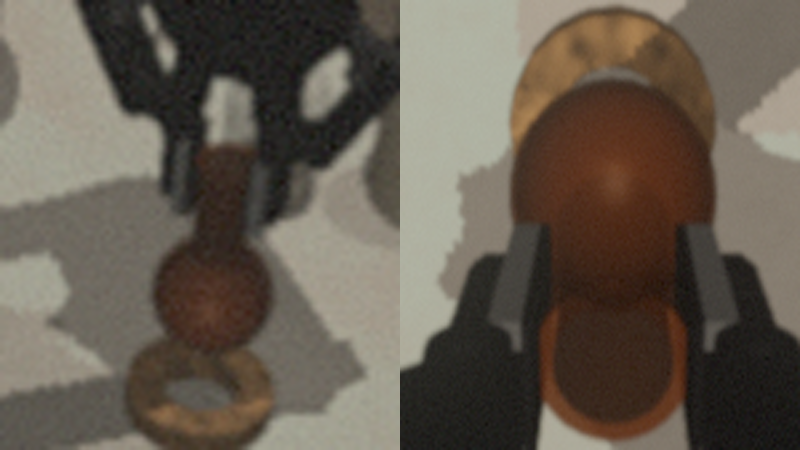

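```bash
python3 - <<'E'
from h import *
im=cv2.imread('pics/t10.png');a=im[95:200,220:325]
cv2.imwrite('pics/z27.png',cv2.resize(a,(630,630),interpolation=cv2.INTER_CUBIC)[:600])
h=cv2.cvtColor(cv2.GaussianBlur(im,(3,3),0),cv2.COLOR_BGR2HSV)[130:180,245:305]
m=((h[...,0]<20)&(h[...,1]>80)).astype(np.uint8);n,l,st,c=cv2.connectedComponentsWithStats(m);i=1+st[1:,4].argmax();print(st[i]+[245,130,0,0,0],c[i]+[245,130]);
u=st[i][0]+st[i][2]/2+245-.5;v=st[i][1]+st[i][3]/2+130-.5;print(plane('t10.png',u,v,.047))
X=[[.68+.082*np.cos(t),-.078+.082*np.sin(t),.148] for t in np.linspace(0,6.28,5)[:4]];print((proj('t10.png',X)-[220,95]+.5)*6)
print((proj('t10.png',[.68,-.078,.049])-[220,95]+.5)*6)
E
```

```text
[262 144  26  26 368] [274.58423913 156.50271739]
[ 0.68019538 -0.07807502  0.047     ]
[[305.97351892  64.05999878]
 [ 56.82761234 289.26341304]
 [286.92779049 527.1225054 ]
 [538.52704551 293.21306165]]
[[329.18742423 371.03687682]]
```

View pics/z27.png

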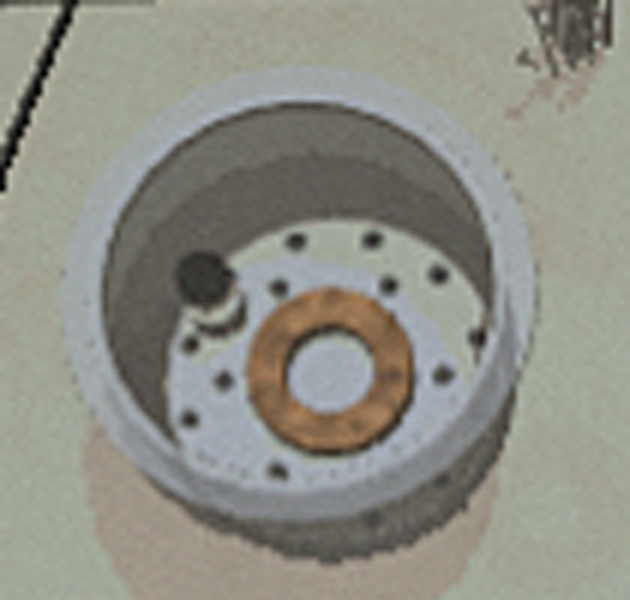

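```bash
python3 - <<'E'
from h import *
rel([.679,-.078,.24],1.787)
E
```

```text
pos [ 0.6055 -0.3266  0.0721] yang 1.786 q6 -2.393 W 0.0236 t 26.95 F [ 0.   0.3 -0.7] rel [-125.7, 226.3, -168.5, -0.001]
```

play_rows(targets=[[[0,0,-20,0],[0,0,-50,0],[0,0,-85,0],[0,0,-120,0],[-5,9,-150,0],[-15,27,-168,0],[-30,54,-168,0],[-48,86,-168,0],[-66,119,-168,0],[-84,151,-168,0],[-101,182,-168,0],[-114,205,-168,0],[-122,220,-168,0],[-125.7,226.3,-168,0],[-125.7,226.3,-168,0],[-125.7,226.3,-168,0]]])

```text
time_s: 28.95
tool_pos: [0.6788, -0.0789, 0.2395]
eef_rot: [-0.336, 3.119, -0.007]
wrist_force: [-0.0, -0.7, -1.2]
grip_width: 0.0239
```

```bash
python3 - <<'E'
from h import *
snap('scene','s24.png');snap('wrist','w24.png');rel([.679,-.078,.09],1.787)
b=cv2.imread('pics/s24.png')[90:210,270:380];a=cv2.imread('pics/w24.png')[120:320,220:420]
cv2.imwrite('pics/z28.png',np.hstack([cv2.resize(b,(400,436),interpolation=cv2.INTER_CUBIC),cv2.resize(a,(400,436),interpolation=cv2.INTER_CUBIC)]))
z=env.get_state()['tool_pos']
for d in(-.007,.063):
    p=proj('s24.png',z+[0,0,d])[0];print(((p-[270,90]+.5)*[400/110,436/120]).round())
E
```

```text
pos [ 0.6789 -0.0788  0.2395] yang 1.785 q6 -2.013 W 0.0234 t 29.05 F [ 0.6 -0.1 -0.6] rel [0.3, 1.5, 149.5, -0.002]
[190. 104.]
[191.  -2.]
```

View pics/z28.png

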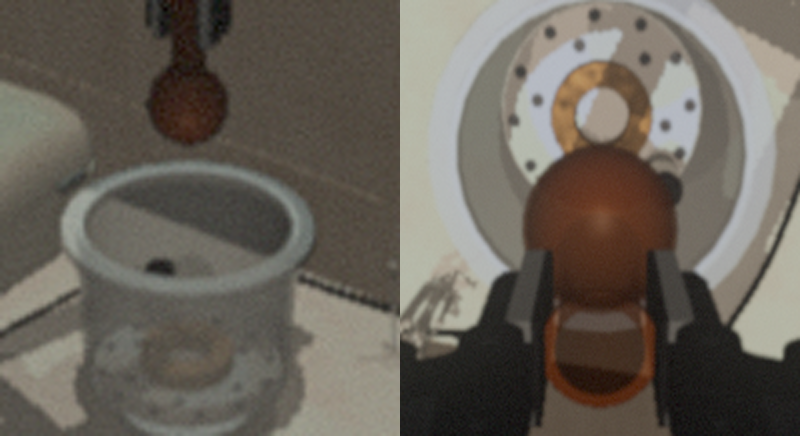

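play_rows(targets=[[[0,1,15,0],[0,1,40,0],[0,1,70,0],[0,1,95,0],[0,1,118,0],[0,1,135,0],[0,1,146,0],[0,1,152,0],[0,1,152,0]]])

```text
time_s: 30.18
tool_pos: [0.6795, -0.0785, 0.0876]
eef_rot: [-0.336, 3.119, -0.007]
wrist_force: [0.0, 0.3, -1.3]
grip_width: 0.0236
```

```bash
python3 - <<'E'
from h import *
snap('scene','s25.png');snap('wrist','w25.png');rel([.679,-.078,.075],1.787)
b=cv2.imread('pics/s25.png')[90:220,270:380];a=cv2.imread('pics/w25.png')[120:320,220:420]
cv2.imwrite('pics/z29.png',np.hstack([cv2.resize(b,(400,473),interpolation=cv2.INTER_CUBIC),cv2.resize(a,(400,473),interpolation=cv2.INTER_CUBIC)]))
E
```

```text
pos [ 0.6797 -0.0785  0.0882] yang 1.785 q6 -2.011 W 0.0234 t 30.275 F [-0.9  0.2 -0.3] rel [0.7, 0.8, 13.2, -0.002]
```

View pics/z29.png

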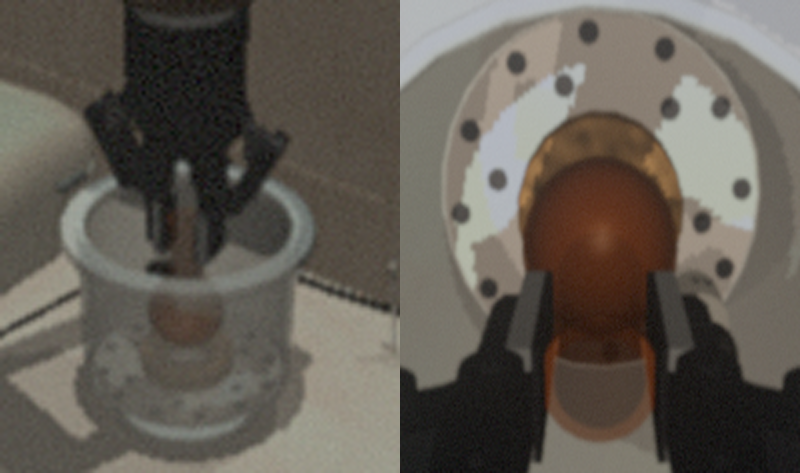

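play_rows(targets=[[[0,0.5,3,0],[0,0.5,6,0],[0,0.5,9,0],[0,0.5,11,0],[0,0.5,12,0],[0,0.5,12,0]]])

```text
time_s: 31.02
tool_pos: [0.6797, -0.0781, 0.0762]
eef_rot: [-0.336, 3.118, -0.008]
wrist_force: [0.3, 0.1, -0.4]
grip_width: 0.0237
```

```bash
python3 - <<'E'
from h import *
rel([.679,-.078,.075],1.787)
E
```

```text
pos [ 0.6797 -0.0781  0.0762] yang 1.785 q6 -2.01 W 0.0237 t 31.025 F [ 0.3  0.1 -0.4] rel [0.7, 0.3, 1.2, -0.002]
```

play_rows(targets=[[[0,0,1,0],[0,0,2,0],[0,0,2.5,0],[0,0,2.5,0]]])

```text
time_s: 31.52
tool_pos: [0.6804, -0.0782, 0.0746]
eef_rot: [-0.336, 3.116, -0.009]
wrist_force: [1.3, 0.1, 6.8]
grip_width: 0.0237
```

```bash
python3 - <<'E'
from h import *
snap('wrist','w26.png')
for i in range(4): env.camera('top'); rel([.679,-.078,.075],1.787)
a=cv2.imread('pics/w26.png')[120:320,220:420]
cv2.imwrite('pics/z30.png',cv2.resize(a,(500,500)))
E
```

```text
pos [ 0.6804 -0.0782  0.0746] yang 1.785 q6 -2.01 W 0.0234 t 31.625 F [1.3 0.5 7.1] rel [1.3, 0.5, -0.4, -0.002]
pos [ 0.6804 -0.0782  0.0747] yang 1.785 q6 -2.01 W 0.0233 t 31.675 F [ 1.2 -0.2  7.7] rel [1.3, 0.5, -0.4, -0.002]
pos [ 0.6804 -0.0782  0.0747] yang 1.785 q6 -2.01 W 0.0235 t 31.725 F [ 1.6 -0.1  6.8] rel [1.3, 0.5, -0.3, -0.002]
pos [ 0.6804 -0.0782  0.0747] yang 1.785 q6 -2.01 W 0.0236 t 31.775 F [ 1.  -0.4  6.6] rel [1.3, 0.5, -0.3, -0.002]
```

View pics/z30.png

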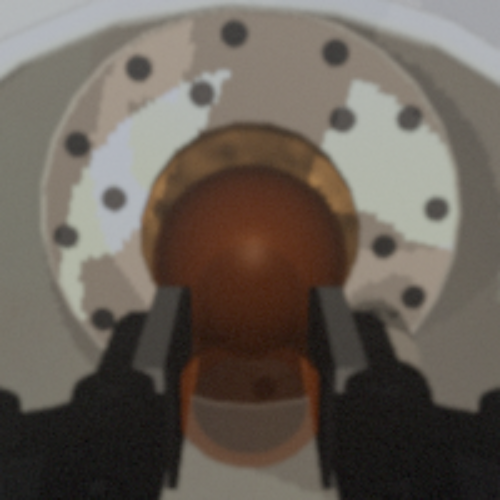

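play_rows(targets=[[[0,0,-0.8,0],[0,0,-0.8,0]]])

```text
time_s: 32.02
tool_pos: [0.6803, -0.0782, 0.0754]
eef_rot: [-0.336, 3.116, -0.008]
wrist_force: [-0.2, -0.3, -1.1]
grip_width: 0.0234
```

play_rows(targets=[[[0,0,-0.3,0],[0,0,-0.3,0],[0,0,-0.3,0],[0,0,-0.3,0]]], jaw=135)

```text
time_s: 32.52
tool_pos: [0.6803, -0.0782, 0.0757]
eef_rot: [-0.336, 3.116, -0.008]
wrist_force: [-0.7, 0.6, 0.3]
grip_width: 0.0403
```

```bash
python3 - <<'E'
from h import *
snap('wrist','w27.png');snap('scene','s27.png');rel([.679,-.078,.075],1.787)
b=cv2.imread('pics/s27.png')[90:220,270:380];a=cv2.imread('pics/w27.png')[120:320,220:420]
cv2.imwrite('pics/z31.png',np.hstack([cv2.resize(b,(400,473),interpolation=cv2.INTER_CUBIC),cv2.resize(a,(400,473),interpolation=cv2.INTER_CUBIC)]))
for X in([.68,-.078,.068],[.68,-.078,.138]):
    p=proj('w27.png',X)[0];print((p-[220,120]+.5)*[2,2.365]+[400,0])
E
```

```text
pos [ 0.6803 -0.0782  0.0757] yang 1.785 q6 -2.01 W 0.0402 t 32.625 F [ 0.2 -0.1 -0.9] rel [1.2, 0.5, 0.7, -0.002]
[600.86777715 240.11906666]
[599.27374836 371.41434416]
```

View pics/z31.png

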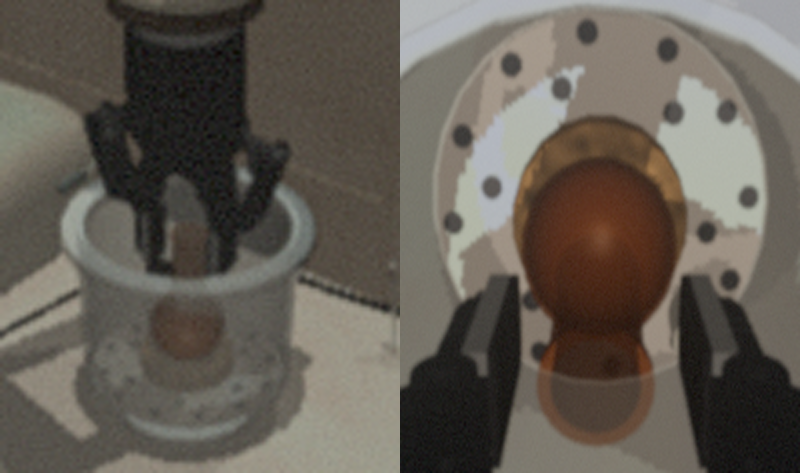

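play_rows(targets=[[[0,0,-10,0],[0,0,-30,0],[0,0,-60,0],[0,0,-100,0],[0,0,-150,0],[0,0,-200,0],[20,0,-230,0],[60,0,-230,0],[110,0,-230,0],[160,0,-230,0],[200,0,-230,0],[200,0,-230,0],[200,0,-230,0]]])

```text
time_s: 34.25
tool_pos: [0.4834, -0.1197, 0.3056]
eef_rot: [-0.335, 3.115, -0.01]
wrist_force: [0.4, -0.6, -0.4]
grip_width: 0.0403
```

```bash
python3 - <<'E'
from h import *
rel([.679,-.078,.075]);snap('scene','s28.png');snap('top','t28.png');snap('wrist','w28.png')
b=cv2.imread('pics/s28.png')[100:350,230:480];a=cv2.imread('pics/w28.png')[80:330,180:430]
cv2.imwrite('pics/z32.png',np.hstack([cv2.resize(b,(400,400),interpolation=cv2.INTER_CUBIC),cv2.resize(a,(400,400),interpolation=cv2.INTER_CUBIC)]))
E
```

```text
pos [ 0.4834 -0.1197  0.3056] yang 1.785 q6 -2.182 W 0.0403 t 34.25 F [ 0.4 -0.6 -0.4] rel [-198.1, 0.8, 232.2]
```

View pics/z32.png

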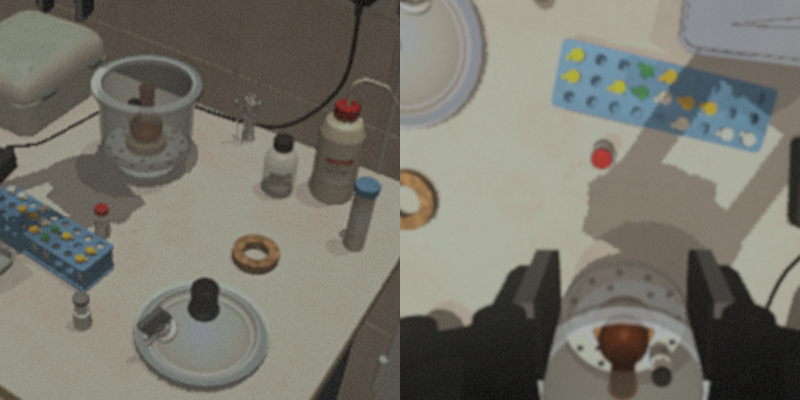

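View pics/t28.png

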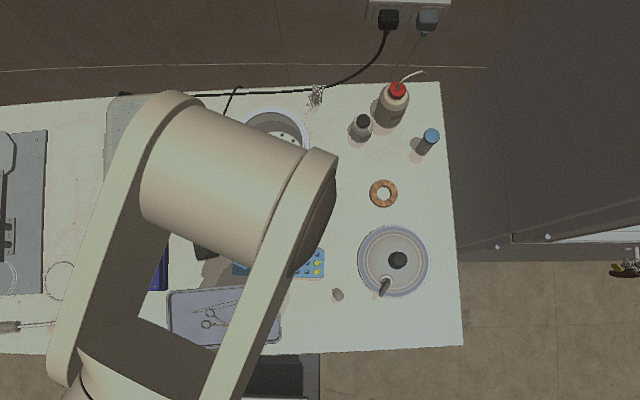

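```bash
python3 - <<'E'
from h import *
s=env.get_state();print(s['time_s'],np.abs(s['joint_velocities']).max());print(env.close_job())
E
```

```text
34.4 0.005257217736072566
the job is handed in; nothing more can be done
None
```

The job is done and handed in at 34.4 s; `env.close_job()` gives no verdict. I turned the vent tap open first, then lifted the lid straight off and set it on the bench, knob up. I worked the leaning flask upright in its ring, gripped the neck and lowered it into the cork ring in the desiccator. The lid is off and the tap is open.

**Last checks:**
- **Tap:** the key lies in line with the hose stub, as seen after the turn and again with the lid on the bench.
- **Lid:** it stands flat and knob up near (0.447, -0.345), clear of the other objects.
- **Flask:** the bulb is centred on the seat and the neck is about 2° from vertical. It touched down at about 7 N with no knock seen.
- **Surroundings:** in the last views the vials, rack, bottles and bench cork ring look unmoved. The gripper is clear of everything.

**What disagreed or failed:**
- **Fingertips:** the pictures showed them about 30 to 48 mm behind the reported TCP, depending on opening, so I set heights from the pictures.
- **First flask grip:** it probably caught the bead and shifted the bulb in its ring. I opened the jaws, nudged the flask upright and gripped it again lower down.

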